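# Restock the ward emergency drug case

## Robot

A 6-joint arm with a two-finger parallel gripper is mounted at the origin on the work surface. World frame = base frame: x ahead of the robot, y to its left, z up, the work surface at z = 0. Lengths are in m, angles in rad, forces in N, time in s.
With the tool pointing down it reaches from about 0.25 to 0.775 m from the base axis. Payload 8.9 kg.
Tool frame: the origin (TCP) lies on the centre line of the jaws, within the pads' length; the fingertips stand 8 mm ahead of it and the grasp point (between the pads) lies 11 mm behind it; x points along the fingers, z is the direction in which the jaws open and shut, and the axes are right-handed (so a half turn about x gives the same grasp; the last joint's range is limited). The gripper opens to 85 mm and grips with 20 to 120 N. Pads are 22 mm wide; open, the fingers measure 114 mm over their backs; the gripper's body (76 mm by 85 mm) begins 54 mm behind the grasp point. The pads swing forward as they close: fully open they stand 13 mm farther back than shut.
Start: joints at [1.008, 0.291, -0.153, 1.127, 0, 1.431], TCP at [0.216, 0.479, 0.239] pointing down, gripper open.
Joint ranges: [-2.52, 2.52], [-0.91, 1.74], [-1.3, 1.37], [-1.96, 2.02], [-1.52, 1.47], [-3.14, 3.14]. Speed limits (rad/s): [2.22, 2.22, 2.79, 3.14, 3.14, 3.14].

## Interface

Orientations are given as [roll, pitch, yaw] about the fixed x, y, z axes, in that order (R = Rz(yaw) Ry(pitch) Rx(roll)).
In Python, from rig import ctrl gives the robot as it stands. The module is installed in compiled form; this text tells all that it offers.
- The arm moves only by the shell command python3 -m crank 'ROWS'. ROWS is JSON, a list of rows, each a list of 3 entries, a list of its own where there are three numbers: the opening, from 0 (shut) to 1 (fully open), then the shift along the tool's x, y, z in cm, then the turn, a rotation vector about the tool's x, y, z in degrees. In form: [[gripper, [x, y, z], [ax, ay, az]], ...]. A call has 1 to 5 rows; each row shifts and turns the commanded pose from where the row before left it, along the tool's axes as they then stand; what a row does not reach is not made up. A row lasts 1/10 s, in which the tool goes at most 50 mm and 8.59 degrees, less where a joint would pass 70% of its speed; a pose out of reach is approached as far as the arm can. A call with a gripper value outside its range is refused whole. The fingers move at their own pace and stop on an object; the grip force is fixed at half the most. Time passes only in rows, so rows that do not move let the fingers close. It gives the time, the measured TCP pose, the force and the opening at its end, in the units of the state.
- ctrl.state(): the state, without advancing time (a new reading comes with each control period).
- ctrl.read_camera(name): name is "scene" or "top" or "wrist"; returns a dict with "color" (480x640x3 uint8, red, green, blue), "mtx" (3x3 intrinsics, pixels), "R" (3x3) and "t" (3): a world point X has camera coordinates R X + t; the wrist camera has in their place "tool_from_camera" (4x4, takes a point from camera to tool coordinates, whose origin is the TCP and whose axes are the tool frame's). Camera axes: x right, y down, z forward; pixel columns grow to the right and rows downward; lengths in m; the calibration is good to about 2 mm. The wrist camera is an equidistant fisheye: a pixel r from the principal point sees the ray r / f radians off the axis. A picture is of the moment at which its call begins: read the wrist's pose just before it. There is no depth.
- ctrl.sign_off(): hands the job in, once; it reports no verdict.
Trained networks look in a picture, given as the dict that the camera call returned (one of the last four; its "shot" number tells which), for a name from the list of things; names that differ only in an ending like _2 or _b are one class to them, and where a whole thing is asked for, a point or a joint stands for the part that bears it (a point fixed in the world has none). Each returns a list of dicts, best first, with "p" (0 to 1); they miss things now and then, are a little off and sometimes report something else, mostly with a low value. They report only what shows in the picture. A call takes as long as a camera call. They do not tell look-alikes from the thing itself.
- ctrl.boxes_of(picture, target): "bbox" ([left, top, right, bottom] as shares, 0 to 1, of the picture: columns of its width, rows of its height, round what is visible of it).
- ctrl.outline_of(picture, target): "mask" (480x640 bool, what is visible of it) and "bbox" ([left, top, right, bottom] as shares, 0 to 1, of the picture: columns of its width, rows of its height, round what is visible of it).
The state is a dict: "time_s": time; "q": joint angles; "joint_vel": joint speeds; "effort": joint torques, N m; "tool_pos": TCP position; "eef_rot": TCP orientation; "wrist_force": force on the tool from outside, world axes, zero at the start; "torque": the same for the moment, N m; "opening": finger opening in m.
Only numpy, scipy, OpenCV 4.12 (cv2) and the standard library are available. Lean on these libraries where they do the work, as an engineer would, in place of code of your own. Each camera call takes 0.05 s, during which the arm holds its last target.

## Task

Top up the ward emergency drug case on the counter: swing its lid right back, without slamming it, until it rests against its stop, then lay the long carton flat and fully down in the empty long pocket at the front of the case. Leave the lid open against its stop for the pharmacist's check, let go of everything, and do not disturb the other stock in and around the case.

Things in the scene. Friction and masses are not known exactly. Their poses are not given: they have to be found in the camera images.
- case: Plastic case 170 (x) x 260 (y) x 110 mm high shut; it does not shift. Grey base 66 mm high, white lid. Origin: centre of the underside; x points from the lip (its front, turned to the robot's right) to the hinge (back, left), z up. A dark insert fills the base (top at 64 mm, rim 66): a long empty pocket in front, two filled ones behind. Open catches in front 98 mm either side of the middle.
- long_pocket (a point): Centre of the floor of the empty long pocket (35 mm in front of the case's origin, 46 mm above it). The pocket is 62 mm wide (along the case's x), 181 mm long (along the case's y) and 18 mm deep, open above. Axes as the case's.
- case_lid (a joint): Lid angle, rad: 0 shut, grows as it opens up and back; the stop is at 1.745 (100 degrees, a little past upright), where its back wall lands on two heel stops behind the hinge. Starts shut or up to 0.12 ajar. The hinge is stiff: the lid stays wherever it is left; it takes about 3 to 6 N at the lip to move it.
- lid_lip (a point): Middle of the lower free edge of the lid's finger lip, a ledge 110 mm wide (along y) and 6 mm thick, standing out 24 mm from the lid's front face near its lower edge; shut, its underside is 69 mm above the counter with nothing below it. The point moves with the lid, 194 mm from the hinge axis. Its axes turn with the lid: shut, they are as the case's; open, its z points back.
- lid_hinge (a point): Point on the hinge axis in the middle of the case's back edge, 85 mm behind the case's origin and 66 mm above it; the axis runs along the case's y. The lid is a hollow shell 170 x 260 mm, 44 mm deep, walls 4 mm, weighing about 0.3 kg.
- long_carton_mid (a point): Centre of the long carton: closed white box with a pale band, 165 mm long (its x), 46 mm wide (its y), 40 mm high (its z), about 0.11 kg, lying flat on the counter to the left or right of the case. It may go either way round in the pocket, where its top stands 22 mm above the insert.
- block_carton: A bystander: a shorter, taller white carton 90 (x) x 62 (y) x 75 mm high, on the other side of the case. Origin: centre of its underside.
- tablet_bottle: A bystander: amber bottle with a white cap, 64 mm in diameter, 100 mm high, standing on the counter. Origin: centre of its underside.
- vial_carton_l: A bystander inside the case: small flat white carton 90 x 40 x 28 mm high in the back pocket on the case's +y side, its top 10 mm above the insert. Origin: centre of its underside.
- vial_carton_r: A bystander inside the case: the same in the back pocket on the case's -y side.
Not all that is in view belongs to the job. What is shaped like the part that bears long_carton_mid but green is not meant.

How it is judged:
By the outcome, as a careful person would: the job done as asked, in the order asked, and still so for the second after the job is handed in, with the robot touching nothing.
It also fails if it takes over 72 s, if anything falls off the work surface, if the arm or the gripper's body presses on something with over 40 N, if the wrist force passes 120 N, or if a joint passes its speed limit or range.

## Working session

There is one attempt and no reset: what is moved stays moved. The work goes in short steps, Python scripts to look and compute and a shell command to move; the robot and the scene stay as the last step left them, time stands still between calls to the robot, and variables do not carry over. Pictures are saved under pics/ and viewed, and the job is handed in when it is done.

```bash
mkdir -p pics
cat > h.py <<'E'
import numpy as np, cv2
from rig import ctrl
from scipy.spatial.transform import Rotation as Ro
def save(p,name): cv2.imwrite('pics/'+name,p['color'][:,:,::-1])
def ray(p,u,v):
    d=np.linalg.solve(p['mtx'],[u,v,1.0]); R=np.array(p['R']); c=-R.T@p['t']; d=R.T@d
    return c,d/np.linalg.norm(d)
def atz(p,u,v,z):
    c,d=ray(p,u,v); return c+d*(z-c[2])/d[2]
def proj(p,X):
    c=np.array(p['R'])@X+p['t']; q=np.array(p['mtx'])@c; return q[:2]/q[2]
E
python3 - <<'E'
from h import *
s=ctrl.state(); print(s)
for n in ['scene','top']:
    p=ctrl.read_camera(n); save(p,n+'0.png'); print(n,p['mtx'],p['R'],p['t'])
    for t in ['case','long_carton_mid','block_carton','tablet_bottle','lid_lip','case_lid']:
        print(t,[(round(float(b['p']),2),[round(float(a*k)) for a,k in zip(b['bbox'],(640,480,640,480))]) for b in ctrl.boxes_of(p,t)[:3]])
E
```

```text
{'time_s': 0.0, 'q': array([ 1.00773149e+00,  2.91326456e-01, -1.54100129e-01,  1.12670716e+00,
       -4.91904707e-05,  1.43148662e+00]), 'joint_vel': array([0.00025903, 0.00016499, 0.00232665, 0.00203637, 0.00155295,
       0.00091366]), 'effort': array([-1.47588202e-03, -5.37145150e+01,  3.31371009e+01,  1.60331471e-02,
       -7.01401450e-05,  6.44934644e-06]), 'tool_pos': array([0.21566061, 0.47819676, 0.23871809]), 'eef_rot': array([ 3.0390464 ,  1.569458  , -2.09709767]), 'wrist_force': array([ 0.50316622, -0.37653661, -0.0663706 ]), 'torque': array([ 0.00205399, -0.00426075, -0.01175285]), 'opening': 0.08543265960236632}
scene [[565.33231246   0.         311.8570135 ]
 [  0.         565.33231246 242.73917501]
 [  0.           0.           1.        ]] [[-0.62806981  0.77777887 -0.02425588]
 [ 0.45374909  0.34073107 -0.82341612]
 [-0.63217093 -0.52816888 -0.56691935]] [ 0.2875891  -0.13325484  1.53285861]
case [(0.84, [205, 229, 356, 356])]
long_carton_mid [(0.97, [244, 162, 264, 203]), (0.71, [263, 194, 309, 242]), (0.58, [170, 194, 228, 238])]
block_carton [(0.59, [420, 302, 487, 372])]
tablet_bottle [(0.61, [359, 374, 407, 445])]
lid_lip [(0.67, [202, 228, 360, 332])]
case_lid [(0.7, [202, 230, 358, 330])]
top [[531.37272647   0.         328.86996017]
 [  0.         531.37272647 232.61185226]
 [  0.           0.           1.        ]] [[-0.02348307 -0.99963603 -0.01327985]
 [-0.98396535  0.02546012 -0.17653322]
 [ 0.17680707  0.00892137 -0.98420509]] [0.01397396 0.47499624 1.31305842]
case [(0.73, [181, 137, 212, 171]), (0.61, [258, 125, 375, 248])]
long_carton_mid [(0.9, [378, 254, 425, 322]), (0.83, [449, 290, 516, 348]), (0.57, [456, 207, 489, 271])]
block_carton [(0.9, [175, 216, 216, 256])]
tablet_bottle [(0.69, [181, 138, 216, 166])]
lid_lip [(0.95, [263, 125, 373, 245])]
case_lid [(0.6, [265, 126, 374, 249])]
```

View pics/scene0.png

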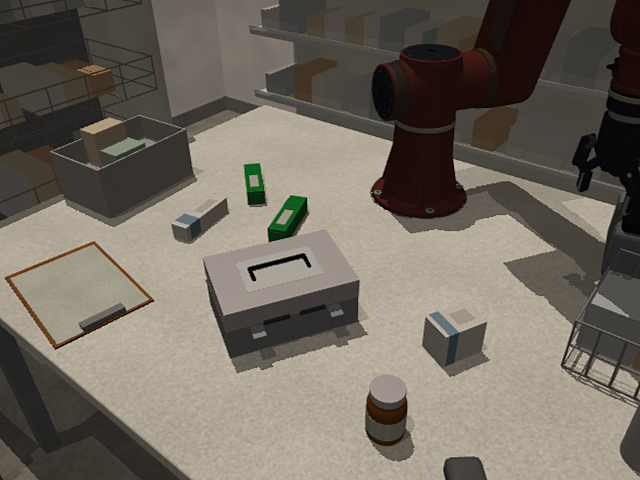

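View pics/top0.png

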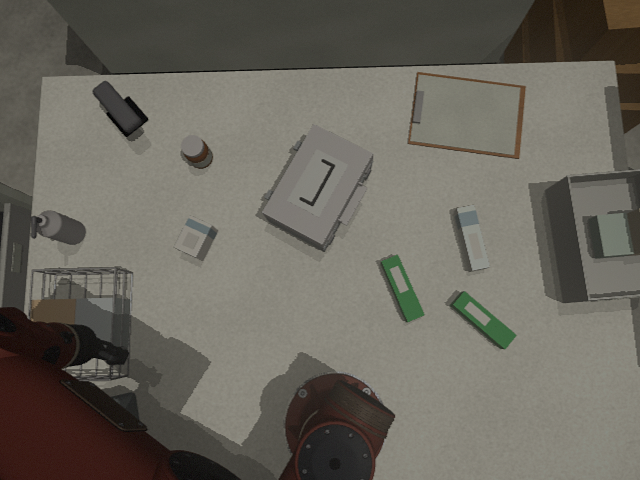

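Top view: the long carton candidates are green (402,288), green (483,320) and white with a blue band (472,240). The task rules out green, so the white one is meant; the block carton at (195,237) is shorter. The lip is on the case's right side at about (355,204), and the hinge heels are at (265,195) and (295,145). I'll zoom in to confirm.

Run:
```python
from h import *
p=ctrl.read_camera('top'); q=ctrl.read_camera('scene')
import pickle; pickle.dump((p,q),open('pq.pkl','wb'))
a=cv2.resize(p['color'][110:290,240:520],None,fx=2.8,fy=2.8,interpolation=cv2.INTER_CUBIC)
cv2.imwrite('pics/c1.png',a[:,:,::-1])
a=cv2.resize(q['color'][180:370,150:380],None,fx=3.1,fy=3.1,interpolation=cv2.INTER_CUBIC)
cv2.imwrite('pics/c2.png',a[:,:,::-1])
for pic,n in ((p,'top'),(q,'scene')):
  for t in ['long_carton_mid','case_lid','lid_lip','case']:
    for i,o in enumerate(ctrl.outline_of(pic,t)[:4]):
        np.save(f'm_{n}_{t}_{i}.npy',o['mask']); ys,xs=np.nonzero(o['mask']); print(n,t,i,round(float(o['p']),2),o['mask'].sum(),xs.mean().round(),ys.mean().round())
```

```text
top long_carton_mid 0 0.77 1343 471.0 239.0
top long_carton_mid 1 0.66 1498 482.0 320.0
top long_carton_mid 2 0.65 1394 401.0 288.0
top case_lid 0 0.76 7932 320.0 186.0
top lid_lip 0 0.57 7906 320.0 186.0
top case 0 0.94 8385 319.0 187.0
scene long_carton_mid 0 0.96 1124 287.0 218.0
scene long_carton_mid 1 0.86 1424 199.0 217.0
scene long_carton_mid 2 0.6 704 253.0 183.0
scene long_carton_mid 3 0.59 10521 278.0 279.0
scene case_lid 0 0.88 10419 279.0 278.0
scene lid_lip 0 0.57 10359 278.0 279.0
scene case 0 0.71 14034 280.0 291.0
```

View pics/c1.png

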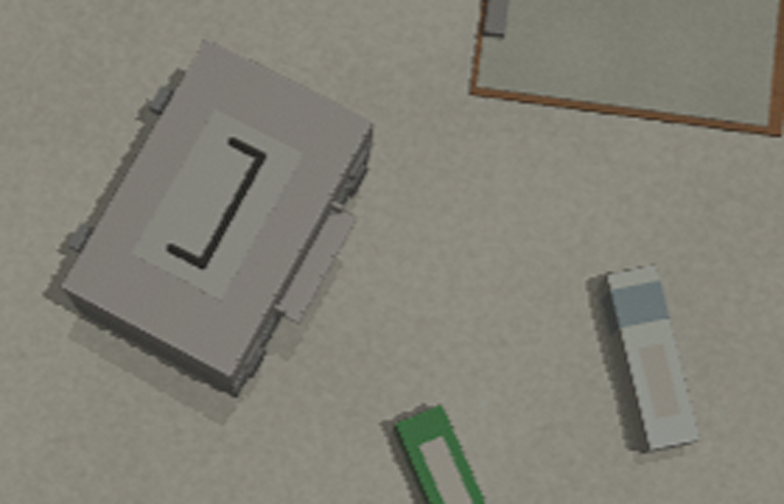

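View pics/c2.png

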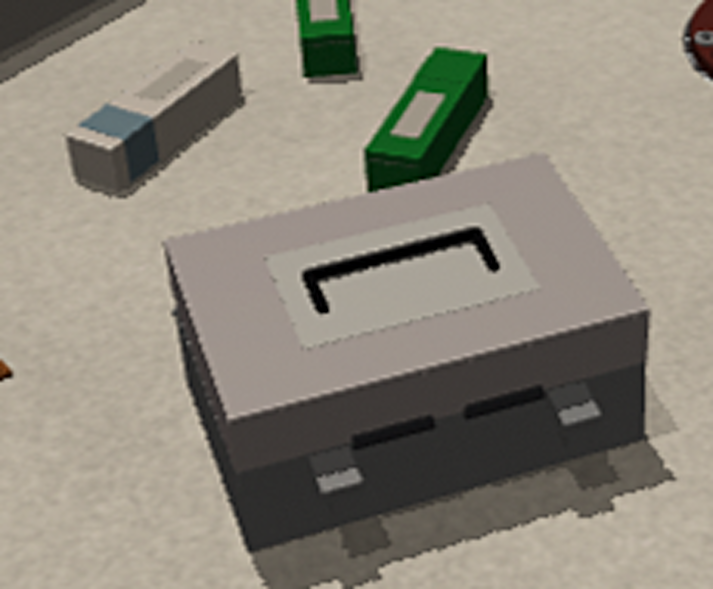

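The enlarged crop shows a white box with a blue-grey band at 165:46 proportions, which is the meant carton. Next I'll fit the poses to both silhouettes.

```bash
cat > fit.py <<'E'
from h import *
import pickle
from scipy.optimize import minimize
p,q=pickle.load(open('pq.pkl','rb'))
def boxpts(x0,x1,y0,y1,z0,z1): return np.array([[x,y,z] for x in (x0,x1) for y in (y0,y1) for z in (z0,z1)])
def hull(pic,P):
    m=np.zeros((480,640),np.uint8)
    uv=np.array([proj(pic,X) for X in P],np.float32)
    h=cv2.convexHull(uv); cv2.fillConvexPoly(m,np.round(h*16).astype(np.int32),1,shift=4); return m.astype(bool)
def place(P,x,y,yaw): 
    return Ro.from_euler('z',yaw).apply(P)+[x,y,0]
def run(parts,masks,x0,sc):
    def cost(v):
        c=0
        for pic,m in masks:
            M=np.zeros((480,640),bool)
            for P in parts(v): M|=hull(pic,P)
            c+=1-(M&m).sum()/(M|m).sum()
        return c
    best=None
    for k in range(3):
        S=np.vstack([x0]+[np.array(x0)+np.eye(len(x0))[i]*sc[i]*(1,-1)[k%2] for i in range(len(x0))])
        r=minimize(cost,x0,method='Nelder-Mead',options=dict(initial_simplex=S,xatol=1e-4,fatol=1e-4,maxiter=300)); x0=r.x
    return r
L=lambda n:np.load(n)
mc=[(p,L('m_top_long_carton_mid_0.npy')),(q,L('m_scene_long_carton_mid_1.npy'))]
g=atz(p,471,239,.03); print('carton guess',g)
B=boxpts(-.0825,.0825,-.023,.023,0,.04)
for ms in (mc,mc[:1],mc[1:]):
    r=run(lambda v:[place(B,*v)],ms,[g[0],g[1],0.2],[.01,.01,.1]); print('carton',r.x,r.fun)
base=boxpts(-.085,.085,-.13,.13,0,.066)
lid=boxpts(-.085,.085,-.13,.13,.066,.110); lip=boxpts(-.109,-.085,-.055,.055,.069,.075)
def lidrot(P,a):
    h=np.array([.085,0,.066]); return Ro.from_euler('y',a).apply(P-h)+h
g=atz(p,320,186,.1); print(g)
ms=[(p,L('m_top_case_0.npy')),(q,L('m_scene_case_0.npy'))]
ml=[(p,L('m_top_case_lid_0.npy')),(q,L('m_scene_case_lid_0.npy'))]
for a in (0,.06,.12):
  for nm,mm,pt in (('case',ms,[base]),('lid',ml,[])):
    r=run(lambda v:[place(P,*v) for P in pt]+[place(lidrot(lid,a),*v),place(lidrot(lip,a),*v)],mm,[g[0],g[1],1.05],[.01,.01,.1]); print(nm,a,r.x,r.fun)
E
python3 fit.py
```

```text
carton guess [ 0.45139686 -0.36095754  0.03      ]
carton [ 0.45414635 -0.36319504  0.17899203] 0.1557562710095074
carton [ 0.45682392 -0.36379188  0.1712514 ] 0.11125827814569533
carton [ 0.45430966 -0.36416828  0.19027614] 0.03981106612685559
[0.58282549 0.02096572 0.1       ]
case 0 [0.58741211 0.02546317 1.04431559] 0.0917232699856706
lid 0 [0.58670848 0.02457696 1.04254677] 0.09687586736515097
case 0.06 [0.58666677 0.02418087 1.04229165] 0.05794447911755263
lid 0.06 [0.58603056 0.02420374 1.04247452] 0.04398018585102159
case 0.12 [0.58656035 0.0237675  1.03056055] 0.09001816264903073
lid 0.12 [0.58517082 0.02247722 1.04131067] 0.08587413691197177
```

```bash
cat >> fit.py <<'E'
r=run(lambda v:[place(base,*v[:3]),place(lidrot(lid,v[3]),*v[:3]),place(lidrot(lip,v[3]),*v[:3])],ms,[.5863,.0241,1.042,.06],[.004,.004,.02,.03]); print('case+a',r.x,r.fun)
r=run(lambda v:[place(lidrot(lid,v[3]),*v[:3]),place(lidrot(lip,v[3]),*v[:3])],ml,[.5863,.0241,1.042,.06],[.004,.004,.02,.03]); print('lid+a',r.x,r.fun)
E
python3 fit.py | tail -2
cat >> h.py <<'E'
CX,CY,CW=.5863,.0241,1.042
u=np.array([np.cos(CW),np.sin(CW),0]); v=np.array([-np.sin(CW),np.cos(CW),0]); ez=np.array([0,0,1.])
def cpt(x,y,z): return np.array([CX,CY,0])+u*x+v*y+ez*z   # case frame -> world
def incase(P): d=np.array(P)-[CX,CY,0]; return np.array([d@u,d@v,d[2]])
def pose():
    s=ctrl.state(); return np.array(s['tool_pos']),Ro.from_euler('xyz',s['eef_rot']).as_matrix(),s
def mkR(x,z): x=x/np.linalg.norm(x); z=z/np.linalg.norm(z); return np.column_stack([x,np.cross(z,x),z])
def plan(P,R,n,start=None):
    p,R0,s=pose()
    if start is not None: p,R0=start
    w=Ro.from_matrix(R0.T@R).as_rotvec()
    print('dist mm',1000*np.linalg.norm(P-p),'ang',np.degrees(np.linalg.norm(w)),'min rows',max(np.linalg.norm(P-p)/.05,np.degrees(np.linalg.norm(w))/8.59))
    for k in range(n):
        Rk=R0@Ro.from_rotvec(w*k/n).as_matrix()
        print(k,np.round(100*Rk.T@(P-p)/n,2),np.round(np.degrees(w/n),2))
def push(phi,sgn=1):
    return mkR(np.cos(phi)*u-np.sin(phi)*ez,sgn*v)
E
python3 - <<'E'
from h import *
p,R,s=pose(); print(R.round(2))
for sg in (1,-1): print(sg,np.degrees(np.linalg.norm(Ro.from_matrix(R.T@push(np.radians(30),sg)).as_rotvec())))
P=cpt(-.20,0,.22)
print(P)
for sg in (1,-1): plan(P,push(np.radians(30),sg),15)
E
```

```text
case+a [0.58660373 0.02449927 1.04007791 0.05199595] 0.05667810669353024
lid+a [0.58611303 0.02449169 1.0430059  0.05394928] 0.04183433656615687
[[-0.   -0.91  0.41]
 [ 0.    0.41  0.91]
 [-1.    0.    0.  ]]
1 99.86785979755999
-1 109.18464188133754
[ 0.48540111 -0.14858299  0.22      ]
dist mm 682.8794616131535 ang 99.86785979755999 min rows 13.657589232263069
0 [ 0.13 -3.36 -3.07] [-5.04 -2.91 -3.23]
1 [ 0.15 -3.07 -3.36] [-5.04 -2.91 -3.23]
2 [ 0.13 -2.75 -3.63] [-5.04 -2.91 -3.23]
3 [ 0.09 -2.41 -3.86] [-5.04 -2.91 -3.23]
4 [ 0.01 -2.06 -4.06] [-5.04 -2.91 -3.23]
5 [-0.09 -1.7  -4.22] [-5.04 -2.91 -3.23]
6 [-0.22 -1.33 -4.35] [-5.04 -2.91 -3.23]
7 [-0.38 -0.96 -4.43] [-5.04 -2.91 -3.23]
8 [-0.56 -0.6  -4.48] [-5.04 -2.91 -3.23]
9 [-0.77 -0.24 -4.48] [-5.04 -2.91 -3.23]
10 [-0.99  0.1  -4.44] [-5.04 -2.91 -3.23]
11 [-1.23  0.43 -4.36] [-5.04 -2.91 -3.23]
12 [-1.48  0.73 -4.24] [-5.04 -2.91 -3.23]
13 [-1.74  1.01 -4.08] [-5.04 -2.91 -3.23]
14 [-2.01  1.25 -3.89] [-5.04 -2.91 -3.23]
dist mm 682.8794616131535 ang 109.18464188133754 min rows 13.657589232263069
0 [ 0.13 -3.36 -3.07] [ 5.75 -3.32  2.99]
1 [-0.22 -3.65 -2.72] [ 5.75 -3.32  2.99]
2 [-0.56 -3.88 -2.32] [ 5.75 -3.32  2.99]
3 [-0.89 -4.05 -1.88] [ 5.75 -3.32  2.99]
4 [-1.2  -4.16 -1.4 ] [ 5.75 -3.32  2.99]
5 [-1.49 -4.21 -0.9 ] [ 5.75 -3.32  2.99]
6 [-1.74 -4.19 -0.39] [ 5.75 -3.32  2.99]
7 [-1.97 -4.1   0.13] [ 5.75 -3.32  2.99]
8 [-2.16 -3.96  0.66] [ 5.75 -3.32  2.99]
9 [-2.3  -3.75  1.18] [ 5.75 -3.32  2.99]
10 [-2.41 -3.48  1.67] [ 5.75 -3.32  2.99]
11 [-2.47 -3.16  2.15] [ 5.75 -3.32  2.99]
12 [-2.49 -2.79  2.59] [ 5.75 -3.32  2.99]
13 [-2.46 -2.38  3.  ] [ 5.75 -3.32  2.99]
14 [-2.39 -1.94  3.35] [ 5.75 -3.32  2.99]
```

```bash
python3 -m crank '[[0,[0.1,-3.4,-3.1],[-5,-2.9,-3.2]],[0,[0.1,-3.1,-3.4],[-5,-2.9,-3.2]],[0,[0.1,-2.8,-3.6],[-5,-2.9,-3.2]],[0,[0.1,-2.4,-3.9],[-5,-2.9,-3.2]],[0,[0,-2.1,-4.1],[-5,-2.9,-3.2]]]'
python3 - <<'E'
from h import *
plan(cpt(-.20,0,.22),push(np.radians(30),1),10)
print(pose()[2]['q'].round(2))
E
```

```text
time_s: 1.7
tool_pos: [0.3054, 0.2693, 0.234]
eef_rot: [-1.056, 1.198, 0.531]
wrist_force: [1.6, -0.9, 1.2]
opening: 0.0125
dist mm 455.1590259179028 ang 66.91721879013566 min rows 9.103180518358055
0 [-0.08 -1.72 -4.21] [-5.07 -2.92 -3.25]
1 [-0.21 -1.35 -4.34] [-5.07 -2.92 -3.25]
2 [-0.36 -0.97 -4.43] [-5.07 -2.92 -3.25]
3 [-0.55 -0.61 -4.48] [-5.07 -2.92 -3.25]
4 [-0.75 -0.25 -4.48] [-5.07 -2.92 -3.25]
5 [-0.97  0.1  -4.44] [-5.07 -2.92 -3.25]
6 [-1.21  0.43 -4.37] [-5.07 -2.92 -3.25]
7 [-1.47  0.73 -4.25] [-5.07 -2.92 -3.25]
8 [-1.73  1.01 -4.09] [-5.07 -2.92 -3.25]
9 [-2.    1.26 -3.89] [-5.07 -2.92 -3.25]
[ 0.55 -0.23 -0.79  0.64 -0.01  0.53]
```

```bash
python3 -m crank '[[0,[-0.1,-1.7,-4.2],[-5,-2.9,-3.2]],[0,[-0.2,-1.4,-4.3],[-5,-2.9,-3.2]],[0,[-0.4,-1,-4.4],[-5,-2.9,-3.2]],[0,[-0.5,-0.6,-4.5],[-5,-2.9,-3.2]],[0,[-0.8,-0.3,-4.5],[-5,-2.9,-3.2]]]'
python3 - <<'E'
from h import *
plan(cpt(-.20,0,.22),push(np.radians(30),1),5)
print(pose()[2]['q'].round(2))
E
```

```text
time_s: 2.2
tool_pos: [0.356, 0.1345, 0.2255]
eef_rot: [-1.161, 0.994, 0.717]
wrist_force: [-0.1, 0.7, -0.1]
opening: 0.0002
dist mm 311.33510034988535 ang 47.01791984247318 min rows 6.226702006997707
0 [-0.87 -0.96 -6.09] [-7.17 -3.81 -4.75]
1 [-1.23 -0.28 -6.1 ] [-7.17 -3.81 -4.75]
2 [-1.63  0.36 -6.  ] [-7.17 -3.81 -4.75]
3 [-2.08  0.94 -5.79] [-7.17 -3.81 -4.75]
4 [-2.56  1.46 -5.49] [-7.17 -3.81 -4.75]
[-0.23 -0.35 -0.97  0.59  0.46 -0.46]
```

```bash
python3 -m crank '[[0,[-0.6,-0.7,-4.3],[-5,-2.7,-3.4]],[0,[-0.8,-0.3,-4.3],[-5,-2.7,-3.4]],[0,[-1,0,-4.3],[-5,-2.7,-3.4]],[0,[-1.2,0.3,-4.2],[-5,-2.7,-3.4]],[0,[-1.4,0.5,-4.1],[-5,-2.7,-3.4]]]'
python3 - <<'E'
from h import *
plan(cpt(-.20,0,.22),push(np.radians(30),1),4)
print(pose()[2]['q'].round(2))
E
```

```text
time_s: 2.7
tool_pos: [0.4138, -0.0081, 0.2191]
eef_rot: [-1.339, 0.76, 0.893]
wrist_force: [2.2, 0.3, 0.3]
opening: -0.0004
dist mm 157.65644496046167 ang 23.81509731582702 min rows 3.153128899209233
0 [-1.18  0.24 -3.75] [-4.58 -2.1  -3.16]
1 [-1.34  0.47 -3.68] [-4.58 -2.1  -3.16]
2 [-1.5   0.68 -3.58] [-4.58 -2.1  -3.16]
3 [-1.68  0.87 -3.46] [-4.58 -2.1  -3.16]
[-0.83  0.08 -0.77  0.87  0.8  -1.56]
```

```bash
python3 -m crank '[[0,[-1.2,0.2,-3.7],[-4.6,-2.1,-3.2]],[0,[-1.3,0.5,-3.7],[-4.6,-2.1,-3.2]],[0,[-1.5,0.7,-3.6],[-4.6,-2.1,-3.2]],[0,[-1.7,0.9,-3.5],[-4.6,-2.1,-3.2]],[0,[0,0,0],[0,0,0]]]'
python3 - <<'E'
from h import *
plan(cpt(-.20,0,.22),push(np.radians(30),1),2)
# tip positions: tip upper corner target
phi=np.radians(30); R=push(phi)
tip=cpt(-.16,0,.065); plan(tip-R[:,0]*.008,R,4)
print(pose()[2]['q'].round(2))
p=ctrl.read_camera('scene'); save(p,'s1.png'); p=ctrl.read_camera('wrist'); save(p,'w1.png'); print(p['mtx'],p['tool_from_camera'])
E
```

```text
time_s: 3.2
tool_pos: [0.4871, -0.1524, 0.214]
eef_rot: [-1.566, 0.52, 1.043]
wrist_force: [-0.1, 0.3, -0.9]
opening: 0.0
dist mm 7.327963371904253 ang 0.31770387832382085 min rows 0.14655926743808506
0 [-0.04 -0.32  0.17] [-0.11  0.03  0.11]
1 [-0.04 -0.32  0.17] [-0.11  0.03  0.11]
dist mm 149.30532176254297 ang 0.31770387832382085 min rows 2.9861064352508593
0 [2.57 2.71 0.07] [-0.05  0.02  0.06]
1 [2.57 2.7  0.08] [-0.05  0.02  0.06]
2 [2.58 2.7  0.08] [-0.05  0.02  0.06]
3 [2.58 2.7  0.08] [-0.05  0.02  0.06]
[-0.98  0.61 -0.24  1.37  0.9  -2.34]
[[371.64829954   0.         320.56912345]
 [  0.         371.64829954 232.61216759]
 [  0.           0.           1.        ]] [[-2.17756626e-04 -3.25767364e-01  9.45449934e-01 -1.33751358e-01]
 [ 1.08955619e-03 -9.45449472e-01 -3.25766954e-01  8.41740113e-02]
 [ 9.99999383e-01  9.59182916e-04  5.60819735e-04  3.27912179e-05]
 [ 0.00000000e+00  0.00000000e+00  0.00000000e+00  1.00000000e+00]]
```

View pics/s1.png

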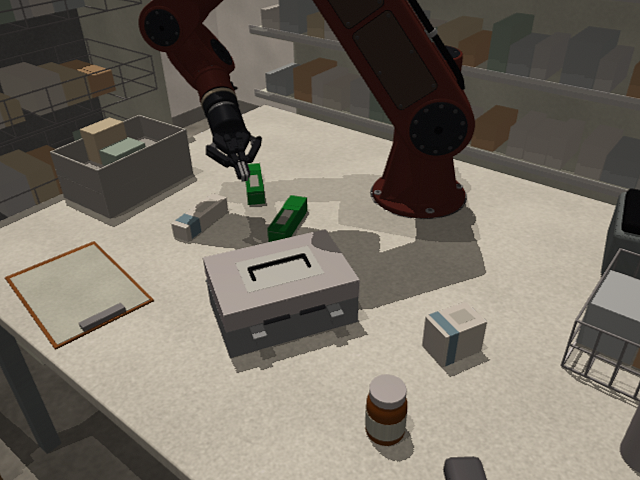

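View pics/w1.png

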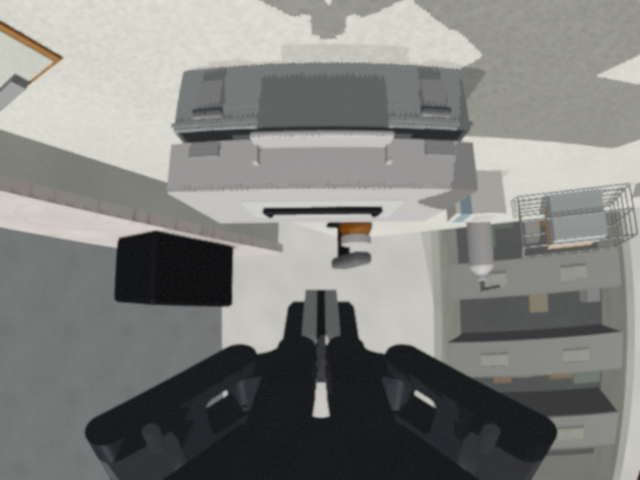

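```bash
cat >> h.py <<'E'
def lidpt(s,g,th):
    x,z=-.194+s,.003-g; return cpt(.085+x*np.cos(th)+z*np.sin(th),0,.066-x*np.sin(th)+z*np.cos(th))
PHI=np.radians(40); RP=push(PHI)
def tcp_of_corner(C): return C-RP[:,0]*.008+RP[:,1]*.011
def corner():
    p,R,s=pose(); return p+R[:,0]*.008-R[:,1]*.011
def track(th,s=.012,gap=0.):
    g=s*np.tan(PHI-th) if th<PHI else 0
    return tcp_of_corner(lidpt(s,g,th))+RP[:,1]*gap
E
python3 - <<'E'
from h import *
T=track(.053,gap=.008); pre=T-RP[:,0]*.09
print('pre',pre,incase(pre),'T',T)
plan(pre,RP,3); print('then'); plan(T,RP,2,start=(pre,RP))
E
```

```text
pre [ 0.49329684 -0.13506988  0.11805768] [-1.84349234e-01  1.24900090e-16  1.18057683e-01] T [ 0.5280787 -0.0755426  0.0602068]
dist mm 100.16688397646833 ang 10.067816421399112 min rows 2.0033376795293663
0 [ 2.09  2.61 -0.04] [-0.12  0.04  3.35]
1 [ 2.23  2.48 -0.03] [-0.12  0.04  3.35]
2 [ 2.38  2.35 -0.03] [-0.12  0.04  3.35]
then
dist mm 90.00000000000001 ang 0.0 min rows 1.8
0 [ 4.5  0.  -0. ] [0. 0. 0.]
1 [ 4.5  0.  -0. ] [0. 0. 0.]
```

```bash
python3 -m crank '[[0,[2.1,2.6,0],[0,0,3.3]],[0,[2.2,2.5,0],[0,0,3.3]],[0,[2.4,2.4,0],[-0.2,0,3.4]],[0,[0,0,0],[0,0,0]]]'
python3 - <<'E'
from h import *
plan(track(.053,gap=.008),RP,4)
p=ctrl.read_camera('scene'); save(p,'s2.png'); p=ctrl.read_camera('wrist'); save(p,'w2.png')
E
```

```text
time_s: 3.7
tool_pos: [0.4913, -0.1312, 0.1194]
eef_rot: [-1.57, 0.7, 1.046]
wrist_force: [-0.2, 0.3, 0.7]
opening: 0.0002
dist mm 89.18720411726898 ang 0.21591656064134174 min rows 1.7837440823453794
0 [ 2.23  0.06 -0.1 ] [ 0.02  0.04 -0.02]
1 [ 2.23  0.06 -0.1 ] [ 0.02  0.04 -0.02]
2 [ 2.23  0.06 -0.1 ] [ 0.02  0.04 -0.02]
3 [ 2.23  0.06 -0.09] [ 0.02  0.04 -0.02]
```

View pics/w2.png

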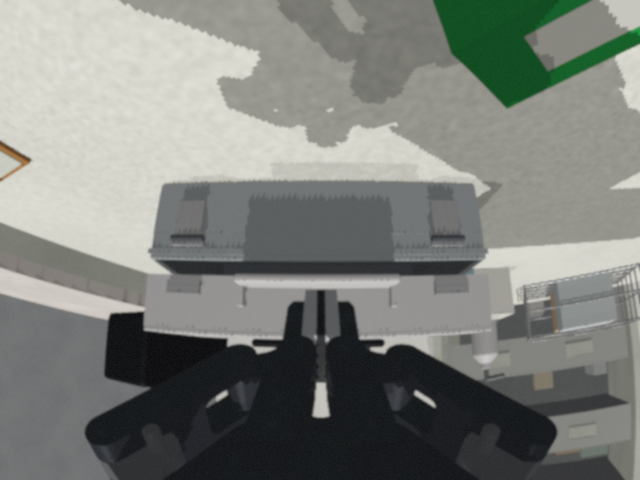

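```bash
python3 -m crank '[[0,[2.2,0.1,-0.1],[0,0,0]],[0,[2.2,0.1,-0.1],[0,0,0]],[0,[2.2,0.1,-0.1],[0,0,0]],[0,[2.2,0.1,-0.1],[0,0,0]],[0,[0,0,0],[0,0,0]]]'
python3 - <<'E'
from h import *
plan(track(.053,gap=.008),RP,1)
print(incase(corner()))
p=ctrl.read_camera('wrist'); save(p,'w3.png')
E
```

```text
time_s: 4.3
tool_pos: [0.5283, -0.0789, 0.0602]
eef_rot: [-1.57, 0.697, 1.045]
wrist_force: [-0.2, -0.1, 0.2]
opening: 0.0002
dist mm 3.3838753172904994 ang 0.17858403622478286 min rows 0.06767750634580999
0 [ 0.22 -0.18  0.19] [0.06 0.14 0.09]
[-0.10501798 -0.00185785  0.06354404]
```

View pics/w3.png

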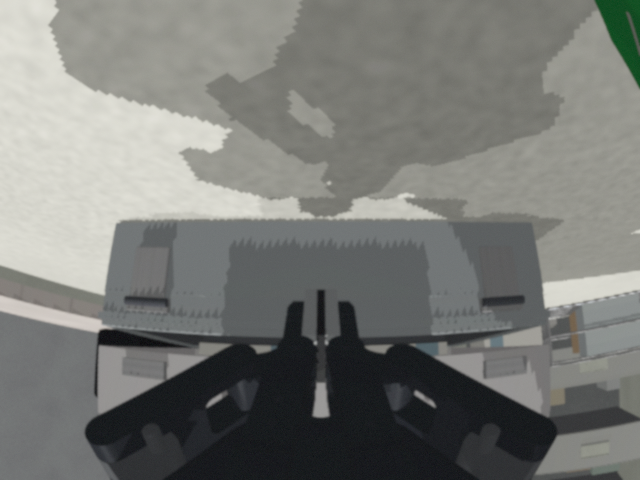

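```bash
cat >> h.py <<'E'
def arc(ths,gap=0.,s=.012):
    p,R,st=pose(); print('corner',incase(corner()).round(4),'F',st['wrist_force'].round(1),'q',st['q'].round(2))
    w=Ro.from_matrix(R.T@RP).as_rotvec(); print('rot',np.degrees(w).round(2))
    for t in ths:
        T=track(t,s,gap); print(t,np.round(100*RP.T@(T-p),2)); p=T
E
python3 - <<'E'
from h import *
arc([.1,.16,.22,.30,.38])
E
```

```text
corner [-0.1058 -0.0024  0.0641] F [-0.2 -1.   1.9] q [-0.77  0.65 -0.48  0.71  0.84 -1.93]
rot [0.09 0.1  0.07]
0.1 [-0.26 -1.74  0.24]
0.16 [-0.67 -0.99  0.  ]
0.22 [-0.6  -1.03 -0.  ]
0.3 [-0.69 -1.42  0.  ]
0.38 [-0.56 -1.46  0.  ]
```

```bash
python3 -m crank '[[0,[-0.2,-1.7,0.2],[0,0,0]],[0,[-0.7,-1,0],[0,0,0]],[0,[-0.6,-1,0],[0,0,0]],[0,[0,0,0],[0,0,0]]]'
python3 - <<'E'
from h import *
arc([.22,.30,.38,.46,.54,.62])
p=ctrl.read_camera('scene'); save(p,'s4.png'); p=ctrl.read_camera('wrist'); save(p,'w4.png')
E
```

```text
time_s: 4.75
tool_pos: [0.5336, -0.0696, 0.0998]
eef_rot: [-1.575, 0.698, 1.04]
wrist_force: [-0.5, -0.0, -0.3]
opening: 0.0002
corner [-0.0943 -0.0018  0.1031] F [-0.5 -0.  -0.3] q [-0.74  0.58 -0.48  0.76  0.85 -1.9 ]
rot [ 0.17 -0.07  0.02]
0.22 [ 0.11 -0.03  0.18]
0.3 [-0.69 -1.42  0.  ]
0.38 [-0.56 -1.46  0.  ]
0.46 [-0.43 -1.5   0.  ]
0.54 [-0.3  -1.53 -0.  ]
0.62 [-0.17 -1.54 -0.  ]
```

View pics/s4.png

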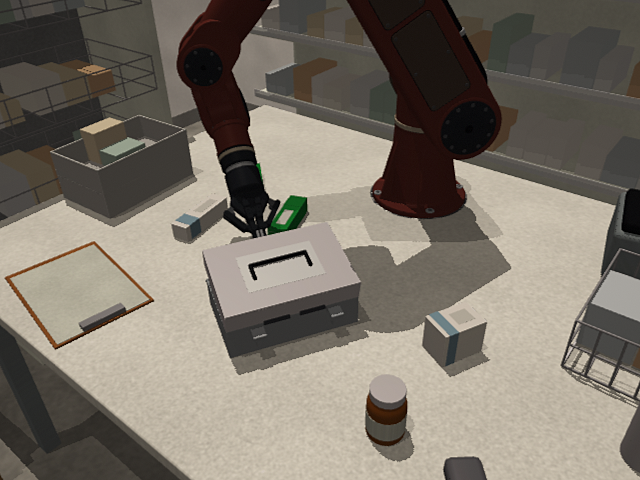

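View pics/w4.png

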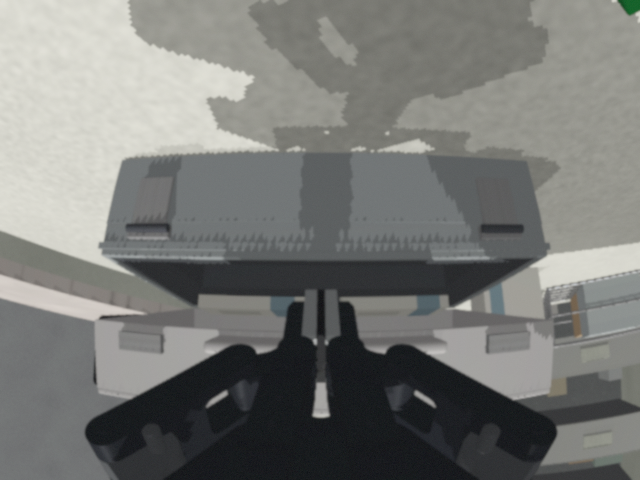

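```bash
python3 -m crank '[[0,[-0.6,-1.4,0.1],[0,0,0]],[0,[-0.6,-1.5,0],[0,0,0]],[0,[-0.4,-1.5,0],[0,0,0]],[0,[-0.3,-1.5,0],[0,0,0]],[0,[-0.2,-1.5,0],[0,0,0]]]'
python3 - <<'E'
from h import *
arc([.62,.70,.78,.86,.94,1.02])
p=ctrl.read_camera('wrist'); save(p,'w5.png')
E
```

```text
time_s: 5.35
tool_pos: [0.5482, -0.0404, 0.1693]
eef_rot: [-1.572, 0.698, 1.043]
wrist_force: [0.5, -1.4, -4.9]
opening: -0.0001
corner [-0.0617  0.0003  0.1726] F [ 0.5 -1.4 -4.9] q [-0.68  0.45 -0.45  0.84  0.86 -1.8 ]
rot [0.09 0.04 0.  ]
0.62 [-0.07 -0.05 -0.03]
0.7 [-0.04 -1.55  0.  ]
0.78 [ 0.08 -1.45  0.  ]
0.86 [ 0.2  -1.44 -0.  ]
0.94 [ 0.32 -1.42  0.  ]
1.02 [ 0.43 -1.39 -0.  ]
```

View pics/w5.png

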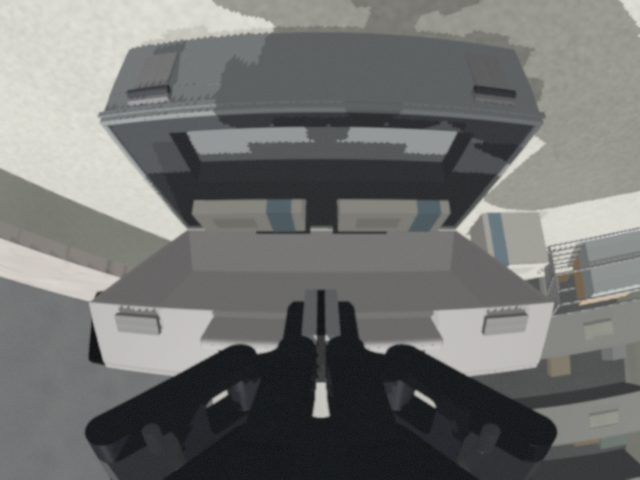

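```bash
python3 -m crank '[[0,[-0.1,-1.6,0],[0,0,0]],[0,[0.1,-1.5,0],[0,0,0]],[0,[0.2,-1.4,0],[0,0,0]],[0,[0.3,-1.4,0],[0,0,0]],[0,[0.4,-1.4,0],[0,0,0]]]'
python3 - <<'E'
from h import *
arc([1.02,1.1,1.18,1.26,1.34,1.42])
p=ctrl.read_camera('wrist'); save(p,'w6.png')
E
```

```text
time_s: 5.9
tool_pos: [0.5752, 0.0064, 0.2189]
eef_rot: [-1.57, 0.698, 1.044]
wrist_force: [0.8, -2.5, -2.5]
opening: -0.0001
corner [-0.0077  0.0007  0.2222] F [ 0.8 -2.5 -2.5] q [-0.57  0.37 -0.42  0.83  0.87 -1.63]
rot [0.04 0.07 0.03]
1.02 [-0.03 -0.03 -0.07]
1.1 [ 0.54 -1.35  0.  ]
1.18 [ 0.64 -1.31  0.  ]
1.26 [ 0.75 -1.25  0.  ]
1.34 [ 0.84 -1.19 -0.  ]
1.42 [ 0.94 -1.12  0.  ]
```

View pics/w6.png

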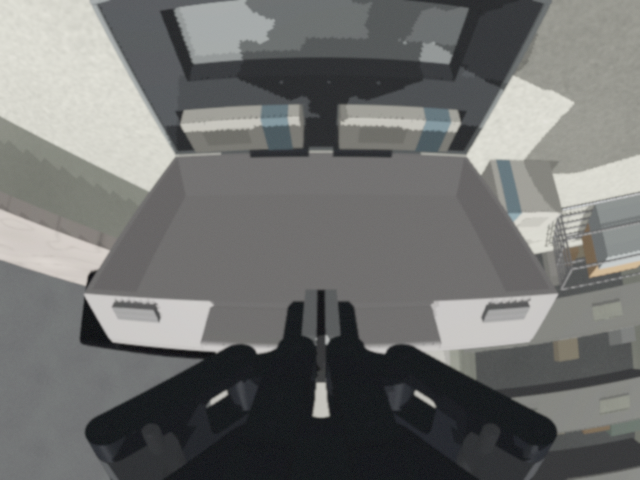

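```bash
python3 -m crank '[[0,[0.5,-1.4,0],[0,0,0]],[0,[0.6,-1.3,0],[0,0,0]],[0,[0.7,-1.2,0],[0,0,0]],[0,[0.8,-1.2,0],[0,0,0]],[0,[0.9,-1.1,0],[0,0,0]]]'
python3 - <<'E'
from h import *
arc([1.42,1.48,1.54,1.59,1.64,1.68,1.72,1.745,1.77])
E
```

```text
time_s: 6.45
tool_pos: [0.6084, 0.0641, 0.2434]
eef_rot: [-1.57, 0.697, 1.044]
wrist_force: [-1.0, -1.8, -0.1]
opening: 0.0
corner [0.0589 0.0011 0.2467] F [-1.  -1.8 -0.1] q [-0.43  0.33 -0.41  0.72  0.87 -1.43]
rot [0.03 0.1  0.05]
1.42 [ 0.16 -0.09 -0.11]
1.48 [ 0.76 -0.79 -0.  ]
1.54 [ 0.8  -0.74 -0.  ]
1.59 [ 0.7  -0.58 -0.  ]
1.64 [ 0.73 -0.54 -0.  ]
1.68 [ 0.6  -0.41  0.  ]
1.72 [ 0.62 -0.38 -0.  ]
1.745 [ 0.39 -0.23 -0.  ]
1.77 [ 0.4  -0.22 -0.  ]
```

```bash
python3 -m crank '[[0,[0.8,-0.8,-0.1],[0,0,0]],[0,[0.8,-0.7,0],[0,0,0]],[0,[0.7,-0.6,0],[0,0,0]],[0,[0.5,-0.4,0],[0,0,0]],[0,[0.2,-0.1,0],[0,0,0]]]'
python3 - <<'E'
from h import *
arc([1.64,1.68,1.72,1.745,1.77])
p=ctrl.read_camera('scene'); save(p,'s7.png'); p=ctrl.read_camera('wrist'); save(p,'w7.png')
E
```

```text
time_s: 6.95
tool_pos: [0.6294, 0.0977, 0.2438]
eef_rot: [-1.571, 0.697, 1.044]
wrist_force: [-1.5, -1.5, 1.5]
opening: 0.0
corner [ 0.0984 -0.      0.2471] F [-1.5 -1.5  1.5] q [-0.36  0.33 -0.41  0.63  0.86 -1.31]
rot [0.09 0.09 0.04]
1.64 [ 0.15 -0.16  0.01]
1.68 [ 0.6  -0.41  0.  ]
1.72 [ 0.62 -0.38 -0.  ]
1.745 [ 0.39 -0.23 -0.  ]
1.77 [ 0.4  -0.22 -0.  ]
```

View pics/s7.png

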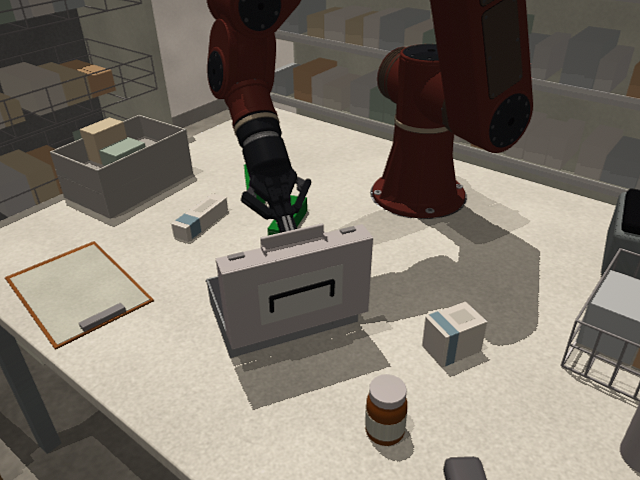

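View pics/w7.png

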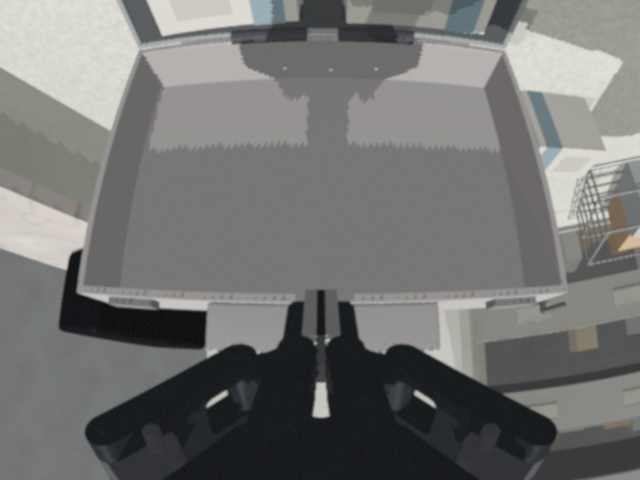

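```bash
python3 -m crank '[[0,[0.3,-0.2,0],[0,0,0]],[0,[0.3,-0.2,0],[0,0,0]],[0,[0.3,-0.2,0],[0,0,0]],[0,[0.3,-0.2,0],[0,0,0]],[0,[0,0,0],[0,0,0]]]'
python3 - <<'E'
from h import *
arc([1.68,1.72,1.745,1.77,1.8])
E
```

```text
time_s: 7.55
tool_pos: [0.6367, 0.1097, 0.2419]
eef_rot: [-1.571, 0.698, 1.044]
wrist_force: [0.2, -0.1, -0.5]
opening: 0.0001
corner [ 0.1125 -0.0003  0.2452] F [ 0.2 -0.1 -0.5] q [-0.33  0.34 -0.41  0.6   0.85 -1.27]
rot [0.08 0.07 0.01]
1.68 [-0.45  0.2   0.03]
1.72 [ 0.62 -0.38 -0.  ]
1.745 [ 0.39 -0.23 -0.  ]
1.77 [ 0.4  -0.22 -0.  ]
1.8 [ 0.49 -0.25  0.  ]
```

```bash
python3 -m crank '[[0,[0.2,-0.1,0],[0,0,0]],[0,[0.2,-0.1,0],[0,0,0]],[0,[0.2,-0.1,0],[0,0,0]]]'
python3 -m crank '[[0,[0.2,-0.1,0],[0,0,0]],[0,[0.2,-0.1,0],[0,0,0]]]'
python3 - <<'E'
from h import *
arc([1.745,1.77,1.8])
E
```

```text
time_s: 7.85
tool_pos: [0.64, 0.1151, 0.2406]
eef_rot: [-1.571, 0.698, 1.043]
wrist_force: [-1.3, -0.6, 2.7]
opening: -0.0
time_s: 8.05
tool_pos: [0.6422, 0.1184, 0.2396]
eef_rot: [-1.571, 0.698, 1.042]
wrist_force: [-20.0, -21.8, 16.7]
opening: -0.0002
corner [ 0.1228 -0.0007  0.2429] F [-20.  -21.8  16.7] q [-0.31  0.34 -0.41  0.57  0.84 -1.24]
rot [ 0.05  0.01 -0.01]
1.745 [-0.37  0.07  0.07]
1.77 [ 0.4  -0.22 -0.  ]
1.8 [ 0.49 -0.25  0.  ]
```

The reaction jumped to about 34 N at the expected 1.745 rad, so the lid is on its stop. I'll back off now.

```bash
python3 -m crank '[[0,[-0.4,0.2,0],[0,0,0]],[0,[-1.5,0,0],[0,0,0]],[0,[-4,0,0],[0,0,0]],[0,[-4.8,0,0],[0,0,0]]]'
python3 - <<'E'
from h import *
print(ctrl.state()['wrist_force'])
p=ctrl.read_camera('scene'); save(p,'s8.png'); p=ctrl.read_camera('top'); save(p,'t8.png')
p,R,s=pose(); w=ctrl.read_camera('wrist'); save(w,'w8.png')
E
```

```text
time_s: 8.45
tool_pos: [0.5989, 0.0473, 0.3066]
eef_rot: [-1.569, 0.698, 1.047]
wrist_force: [0.1, 0.3, 0.1]
opening: 0.0003
[0.12899782 0.33833723 0.10385761]
```

View pics/s8.png

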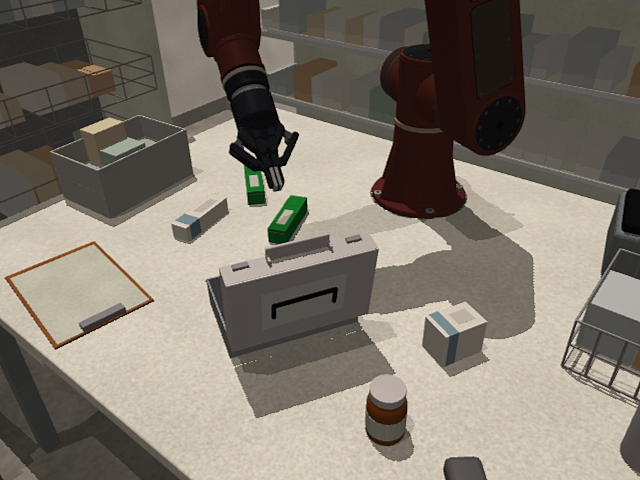

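View pics/t8.png

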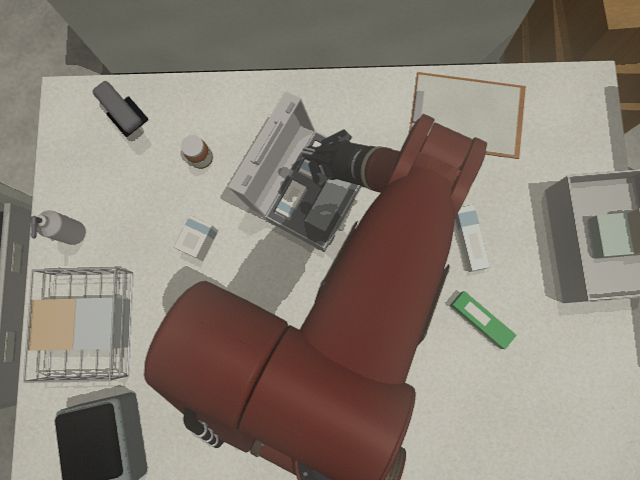

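View pics/w8.png

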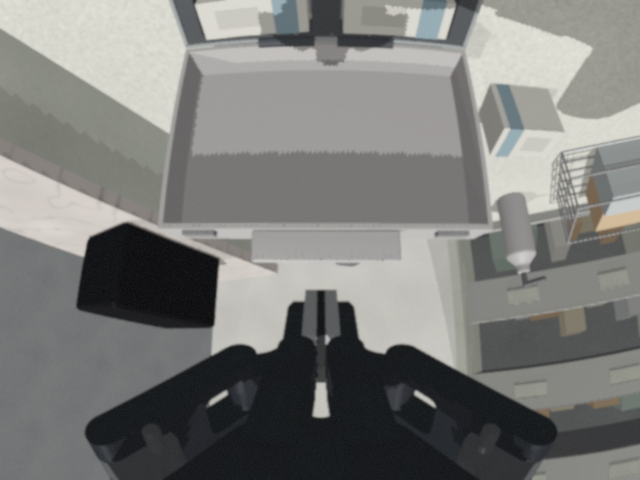

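```bash
cat >> h.py <<'E'
def down(yaw): # jaw direction angle
    return mkR(-ez,np.array([np.cos(yaw),np.sin(yaw),0]))
CART=np.array([.4545,-.3637]); CYAW=.183
E
python3 - <<'E'
from h import *
plan(np.array([*CART,.17]),down(CYAW+np.pi/2),10)
E
```

```text
dist mm 455.4310883941417 ang 69.05357503013474 min rows 9.108621767882834
0 [-2.38  3.8  -0.8 ] [4.6  2.13 4.69]
1 [-2.02  3.9  -1.19] [4.6  2.13 4.69]
2 [-1.65  3.94 -1.57] [4.6  2.13 4.69]
3 [-1.26  3.92 -1.94] [4.6  2.13 4.69]
4 [-0.87  3.84 -2.29] [4.6  2.13 4.69]
5 [-0.47  3.69 -2.62] [4.6  2.13 4.69]
6 [-0.07  3.49 -2.92] [4.6  2.13 4.69]
7 [ 0.32  3.24 -3.19] [4.6  2.13 4.69]
8 [ 0.7   2.93 -3.42] [4.6  2.13 4.69]
9 [ 1.05  2.58 -3.6 ] [4.6  2.13 4.69]
```

```bash
python3 -m crank '[[0,[-2.4,3.8,-0.8],[4.6,2.1,4.7]],[0,[-2,3.9,-1.2],[4.6,2.1,4.7]],[0,[-1.6,3.9,-1.6],[4.6,2.1,4.7]],[0,[-1.3,3.9,-1.9],[4.6,2.1,4.7]],[0.5,[-0.9,3.8,-2.3],[4.6,2.1,4.7]]]'
python3 - <<'E'
from h import *
plan(np.array([*CART,.17]),down(CYAW+np.pi/2),5); print(pose()[2]['q'].round(2))
E
```

```text
time_s: 9.1
tool_pos: [0.5274, -0.158, 0.237]
eef_rot: [-1.336, 1.129, 0.825]
wrist_force: [0.0, 0.6, 0.4]
opening: 0.0133
dist mm 228.31403424811015 ang 34.301787071023 min rows 4.566280684962202
0 [-0.5   3.69 -2.65] [4.6  2.16 4.61]
1 [-0.11  3.49 -2.95] [4.6  2.16 4.61]
2 [ 0.28  3.23 -3.21] [4.6  2.16 4.61]
3 [ 0.65  2.93 -3.44] [4.6  2.16 4.61]
4 [ 1.01  2.57 -3.63] [4.6  2.16 4.61]
[-0.68  0.27 -0.27  1.    0.44 -1.26]
```

```bash
python3 -m crank '[[0.8,[-0.5,3.7,-2.6],[4.6,2.2,4.6]],[0.8,[-0.1,3.5,-2.9],[4.6,2.2,4.6]],[0.8,[0.3,3.2,-3.2],[4.6,2.2,4.6]],[0.8,[0.6,2.9,-3.4],[4.6,2.2,4.6]],[0.8,[1,2.6,-3.6],[4.6,2.1,4.6]]]'
python3 -m crank '[[0.8,[0,0,0],[0,0,0]],[0.8,[0,0,0],[0,0,0]]]'
cat >> h.py <<'E'
def wproj(w,P,pt):
    """world point -> wrist pixel, P=(pos,R)"""
    T=np.array(w['tool_from_camera']); t=P[1].T@(np.asarray(pt)-P[0]); c=np.linalg.inv(T)@np.append(t,1); c=c[:3]
    r=np.hypot(c[0],c[1]); a=np.arctan2(r,c[2]); f=w['mtx'][0,0]
    return np.array([w['mtx'][0,2]+f*a*c[0]/r, w['mtx'][1,2]+f*a*c[1]/r])
def wray(w,P,uv):
    d=(np.array(uv)-[w['mtx'][0,2],w['mtx'][1,2]])/w['mtx'][0,0]; r=np.linalg.norm(d)
    c=np.array([np.sin(r)*d[0]/r,np.sin(r)*d[1]/r,np.cos(r)]); T=np.array(w['tool_from_camera'])
    return P[0]+P[1]@T[:3,3], P[1]@(T[:3,:3]@c)
def wz(w,P,uv,z):
    o,d=wray(w,P,uv); return o+d*(z-o[2])/d[2]
E
python3 - <<'E'
from h import *
P=pose(); w=ctrl.read_camera('wrist'); P=P[:2]
plan(np.array([*CART,.17]),down(CYAW+np.pi/2),1)
im=w['color'].copy()
c,s=np.cos(CYAW),np.sin(CYAW)
for a in(-1,1):
  for b in (-1,1):
    X=[CART[0]+a*.0825*c-b*.023*s,CART[1]+a*.0825*s+b*.023*c,.04]; uv=wproj(w,P,X); print(uv.round(0)); cv2.circle(im,tuple(int(k) for k in uv),4,(255,0,0),1)
cv2.imwrite('pics/w9.png',im[:,:,::-1])
import pickle; pickle.dump((w,P),open('w9.pkl','wb'))
o=ctrl.outline_of(w,'long_carton_mid')
for k in o[:3]:
    m=k['mask']; ys,xs=np.nonzero(m); print(k['p'],m.sum(),xs.min(),xs.max(),ys.min(),ys.max())
np.save('mw9.npy',o[0]['mask'] if o else 0)
E
```

```text
time_s: 9.6
tool_pos: [0.4551, -0.3621, 0.17]
eef_rot: [-2.308, 1.568, -0.555]
wrist_force: [0.3, 0.1, 0.2]
opening: 0.0684
time_s: 9.8
tool_pos: [0.4554, -0.3604, 0.1697]
eef_rot: [-1.166, 1.566, 0.591]
wrist_force: [-0.4, 0.2, -0.8]
opening: 0.0686
dist mm 3.774942782490518 ang 0.3773233337062195 min rows 0.07549885564981036
0 [ 0.03  0.17 -0.34] [0.19 0.1  0.31]
[283. 108.]
[349. 108.]
[288. 315.]
[343. 316.]
0.95 12344 511 588 22 219
0.69 3381 345 444 0 55
0.67 12626 286 351 109 316
```

View pics/w9.png

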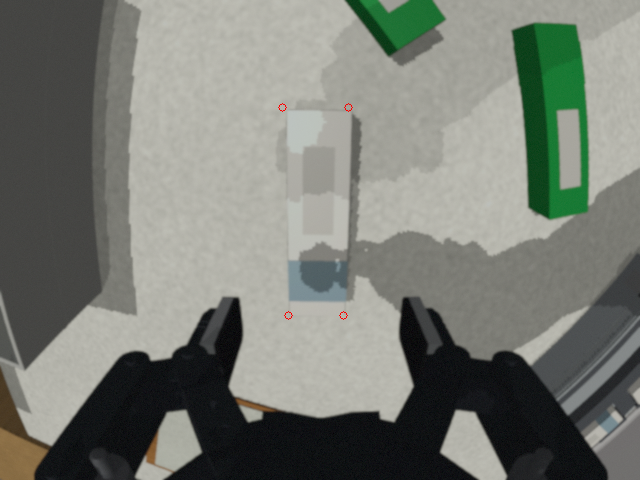

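Run:
```python
from h import *
im=cv2.imread('pics/w9.png'); cv2.imwrite('pics/w9c.png',cv2.resize(im[90:330,250:390],None,fx=2.5,fy=2.5,interpolation=cv2.INTER_CUBIC))
```

```text
(no output)
```

View pics/w9c.png

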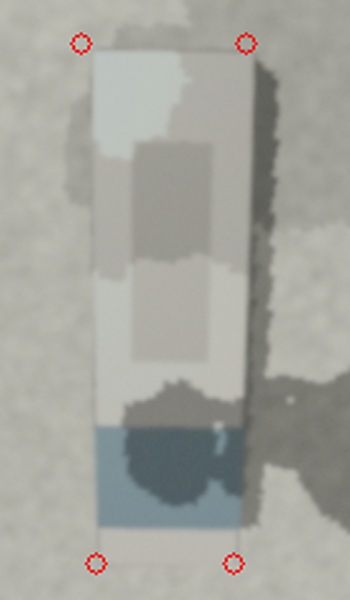

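Run:
```python
from h import *
import pickle
w,P=pickle.load(open('w9.pkl','rb'))
q=[wz(w,P,uv,.04) for uv in ((288,110),(351.6,111),(289.6,315),(346,315))]
for a in q: print(a.round(4))
c=np.mean(q,0); d=(q[2]+q[3]-q[0]-q[1])/2; print(c,np.linalg.norm(d),np.arctan2(d[1],d[0]), np.linalg.norm(q[0]-q[1]),np.linalg.norm(q[2]-q[3]))
CY=np.arctan2(d[1],d[0])
P0=pose()
plan(np.array([c[0],c[1],.030]),down(CY+np.pi/2),5)
```

```text
[ 0.3784 -0.3973  0.04  ]
[ 0.3709 -0.3536  0.04  ]
[ 0.5393 -0.3701  0.04  ]
[ 0.5306 -0.324   0.04  ]
[ 0.45476599 -0.36124643  0.04      ] 0.16280063159201041 0.17550020290903007 0.0443690540219178 0.04685499223551744
dist mm 140.82497399955156 ang 0.7140222163972152 min rows 2.8164994799910312
0 [ 2.82  0.04 -0.02] [0.13 0.01 0.06]
1 [ 2.82  0.03 -0.02] [0.13 0.01 0.06]
2 [ 2.82  0.03 -0.02] [0.13 0.01 0.06]
3 [ 2.82  0.03 -0.02] [0.13 0.01 0.06]
4 [ 2.82  0.02 -0.02] [0.13 0.01 0.06]
```

```bash
python3 -m crank '[[0.8,[4,0,0],[0.3,0,0]],[0.8,[4,0,0],[0.3,0,0]],[0.8,[3,0.1,0],[0,0,0]],[0.8,[2,0.1,-0.1],[0,0,0]],[0.8,[0,0,0],[0,0,0]]]'
python3 - <<'E'
from h import *
p,R,s=pose(); print(p,s['q'].round(2)); plan(np.array([.4548,-.3612,.030]),down(.1755+np.pi/2),1)
w=ctrl.read_camera('wrist'); save(w,'w10.png')
E
```

```text
time_s: 10.4
tool_pos: [0.4528, -0.3601, 0.039]
eef_rot: [-0.658, 1.566, 1.089]
wrist_force: [-0.3, 0.2, 0.5]
opening: 0.0686
[ 0.45284385 -0.36009503  0.03904035] [-0.8   0.57 -0.28  0.72  0.   -0.98]
dist mm 9.315327890199859 ang 0.29410959039816104 min rows 0.18630655780399716
0 [ 0.9  -0.17 -0.15] [0.02 0.23 0.18]
```

View pics/w10.png

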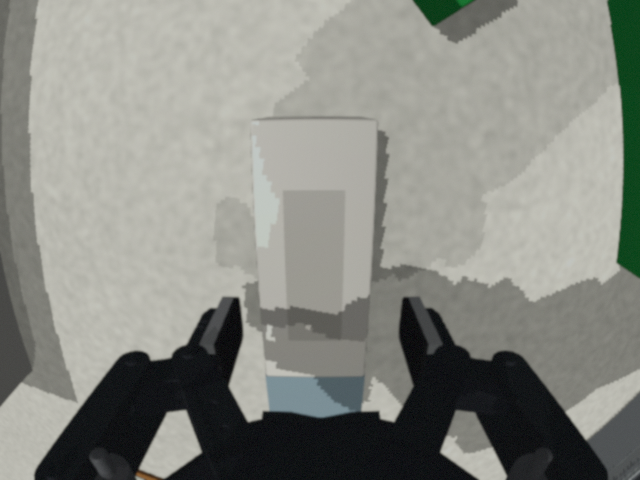

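```bash
python3 -m crank '[[0.8,[0.9,-0.2,-0.1],[0,0.2,0.2]],[0.8,[0,0,0],[0,0,0]]]'
python3 -m crank '[[0.3,[0,0,0],[0,0,0]],[0.3,[0,0,0],[0,0,0]],[0.3,[0,0,0],[0,0,0]],[0.3,[0,0,0],[0,0,0]],[0.3,[0,0,0],[0,0,0]]]'
python3 - <<'E'
from h import *
p,R,s=pose(); print(p,s['opening'],s['wrist_force'])
p=ctrl.read_camera('scene'); save(p,'s11.png');w=ctrl.read_camera('wrist'); save(w,'w11.png')
im=cv2.resize(p['color'][120:280,140:300],None,fx=3.6,fy=3.6); cv2.imwrite('pics/s11c.png',im[:,:,::-1])
E
```

```text
time_s: 10.65
tool_pos: [0.4569, -0.3631, 0.0326]
eef_rot: [-2.678, 1.566, -0.932]
wrist_force: [-0.1, -0.1, 0.4]
opening: 0.0684
time_s: 11.15
tool_pos: [0.4567, -0.3635, 0.0333]
eef_rot: [-2.622, 1.565, -0.877]
wrist_force: [-1.5, 0.7, 6.8]
opening: 0.0447
[ 0.45674836 -0.36354229  0.03331811] 0.044697175587798975 [-1.48860414  0.67950359  6.77699959]
```

View pics/s11c.png

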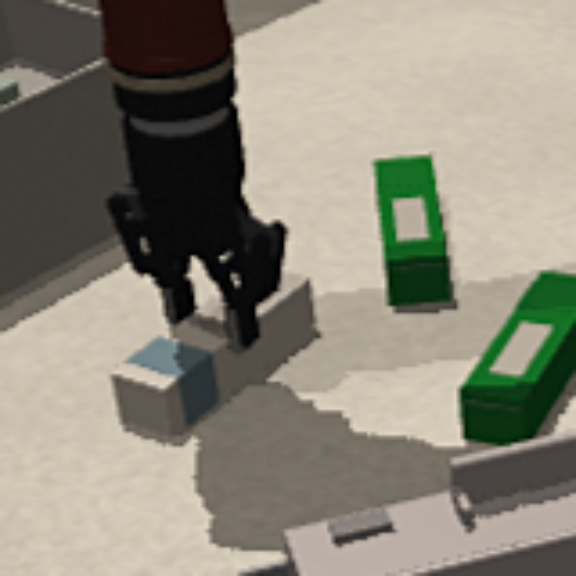

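View pics/w11.png

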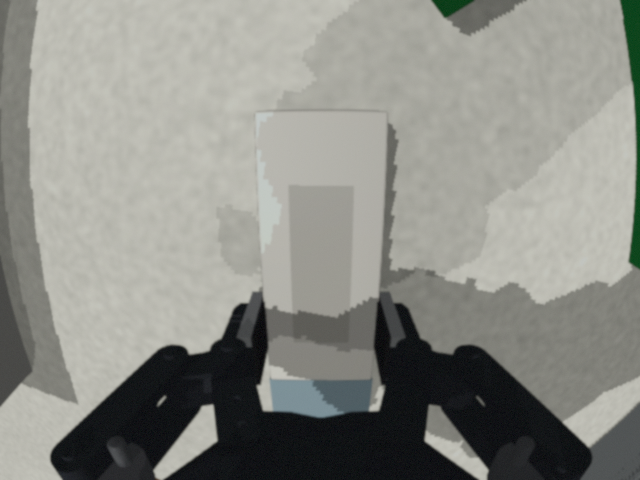

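```bash
python3 -m crank '[[0.3,[-1,0,0],[0,0,0]],[0.3,[-3,0,0],[0,0,0]],[0.3,[-4,0,0],[0,0,0]],[0.3,[-4,0,0],[0,0,0]],[0.3,[-2,0,0],[0,0,0]]]'
python3 - <<'E'
from h import *
p,R,s=pose(); print(p,s['opening'],s['wrist_force'])
w=ctrl.read_camera('wrist'); save(w,'w12.png')
plan(cpt(-.035,0,.19),down(CW),10)
E
```

```text
time_s: 11.75
tool_pos: [0.4568, -0.3636, 0.1766]
eef_rot: [-2.621, 1.563, -0.875]
wrist_force: [0.1, 0.1, -1.0]
opening: 0.0443
[ 0.45677851 -0.36360905  0.17657197] 0.04425865786870993 [ 0.13592623  0.09377405 -1.02833196]
dist mm 375.23902681935294 ang 40.30938018614668 min rows 7.5047805363870586
0 [-0.14 -1.72  3.33] [ 4.03 -0.04  0.05]
1 [-0.13 -1.48  3.45] [ 4.03 -0.04  0.05]
2 [-0.13 -1.23  3.54] [ 4.03 -0.04  0.05]
3 [-0.13 -0.98  3.62] [ 4.03 -0.04  0.05]
4 [-0.13 -0.72  3.68] [ 4.03 -0.04  0.05]
5 [-0.13 -0.46  3.72] [ 4.03 -0.04  0.05]
6 [-0.13 -0.2   3.74] [ 4.03 -0.04  0.05]
7 [-0.12  0.06  3.75] [ 4.03 -0.04  0.05]
8 [-0.12  0.33  3.74] [ 4.03 -0.04  0.05]
9 [-0.12  0.59  3.7 ] [ 4.03 -0.04  0.05]
```

View pics/w12.png

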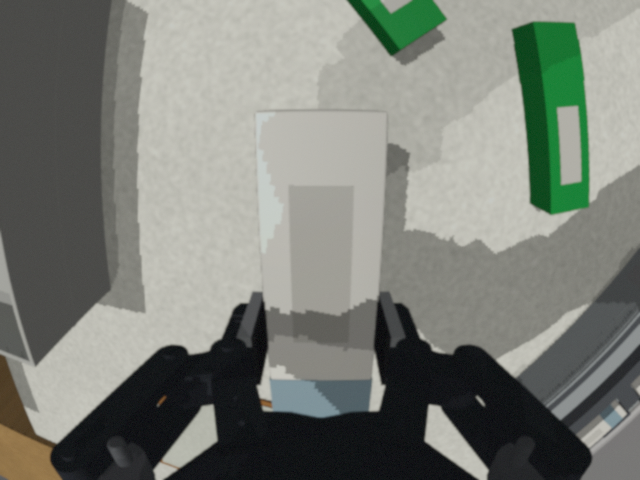

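```bash
python3 -m crank '[[0.3,[-0.2,-1.7,3.3],[4,0,0]],[0.3,[-0.2,-1.5,3.4],[4,0,0]],[0.3,[-0.2,-1.2,3.5],[4,0,0]],[0.3,[-0.2,-1,3.6],[4,0,0]],[0.3,[-0.2,-0.7,3.7],[4,0,0]]]'
python3 - <<'E'
from h import *
p,R,s=pose(); print(p,s['opening'],s['wrist_force'])
w=ctrl.read_camera('wrist'); T=np.array(w['tool_from_camera'])
for uv in ((256.5,111.5),(386.5,111.5)):
    o,d=wray(w,(np.zeros(3),np.eye(3)),uv)
    print([ (o+d*(x-o[0])/d[0]).round(4) for x in (-.0067,-.010)])
plan(cpt(-.035,0,.19),down(CW),5)
E
```

```text
time_s: 12.3
tool_pos: [0.5111, -0.1832, 0.1821]
eef_rot: [-2.349, 1.567, -0.956]
wrist_force: [0.6, 0.7, -0.6]
opening: 0.0445
[ 0.51112619 -0.18323726  0.18214917] 0.044524707441343764 [ 0.61700355  0.72542873 -0.57810319]
[array([-0.0067,  0.0834, -0.0212]), array([-0.01  ,  0.0834, -0.0206])]
[array([-0.0067,  0.0834,  0.023 ]), array([-0.01  ,  0.0834,  0.0224])]
dist mm 181.41841008137422 ang 20.025688289373548 min rows 3.628368201627484
0 [-0.15 -0.5   3.59] [4.01 0.01 0.03]
1 [-0.15 -0.25  3.62] [4.01 0.01 0.03]
2 [-0.15  0.01  3.63] [4.01 0.01 0.03]
3 [-0.15  0.26  3.62] [4.01 0.01 0.03]
4 [-0.15  0.51  3.59] [4.01 0.01 0.03]
```

```bash
python3 -m crank '[[0.3,[-0.2,-0.5,3.6],[4,0,0]],[0.3,[-0.1,-0.2,3.6],[4,0,0]],[0.3,[-0.1,0,3.6],[4,0,0]],[0.3,[-0.1,0.2,3.6],[4,0,0]],[0.3,[-0.1,0.5,3.5],[4,0,0]]]'
python3 -m crank '[[0.3,[0,0,0],[0,0,0]]]'
python3 - <<'E'
from h import *
P=pose()[:2]; w=ctrl.read_camera('wrist'); print(P[0],incase(P[0]))
plan(cpt(-.035,0,.19),down(CW),1)
im=w['color'].copy()
for x,y,z in [(a,b,.064) for a in (-.066,-.004) for b in (-.0905,.0905)]+[(a,b,.066) for a in (-.085,.085) for b in (-.13,.13)]:
    uv=wproj(w,P,cpt(x,y,z)); print((x,y),uv.round()); cv2.circle(im,tuple(int(k) for k in uv),4,(255,0,0),1)
cv2.imwrite('pics/w13.png',im[:,:,::-1])
import pickle; pickle.dump((w,P),open('w13.pkl','wb'))
s=ctrl.read_camera('scene'); save(s,'s13.png'); t=ctrl.read_camera('top'); save(t,'t13.png')
im=t['color'].copy()
for x,y,z in [(a,b,.064) for a in (-.066,-.004) for b in (-.0905,.0905)]:
    uv=proj(t,cpt(x,y,z)); im[int(round(uv[1])),int(round(uv[0]))]=[255,0,0]
cv2.imwrite('pics/t13c.png',cv2.resize(im[80:270,210:410],None,fx=3.1,fy=3.1)[:,:,::-1])
E
```

```text
time_s: 12.85
tool_pos: [0.5666, -0.0122, 0.1877]
eef_rot: [-2.015, 1.567, -0.97]
wrist_force: [1.1, -1.4, -0.1]
opening: 0.0448
time_s: 12.95
tool_pos: [0.5672, -0.01, 0.1877]
eef_rot: [-1.658, 1.568, -0.609]
wrist_force: [1.2, 0.3, -0.8]
opening: 0.0443
[ 0.56715491 -0.00999769  0.18766843] [-0.03909905 -0.00067194  0.18766843]
dist mm 6.480137975674137 ang 0.5136058518251441 min rows 0.12960275951348274
0 [-0.25  0.1   0.59] [ 0.48 -0.08  0.18]
(-0.066, -0.0905) [286. 329.]
(-0.066, 0.0905) [281.  98.]
(-0.004, -0.0905) [361. 329.]
(-0.004, 0.0905) [372.  99.]
(-0.085, -0.13) [267. 366.]
(-0.085, 0.13) [253.  43.]
(0.085, -0.13) [454. 362.]
(0.085, 0.13) [494.  56.]
```

View pics/w13.png

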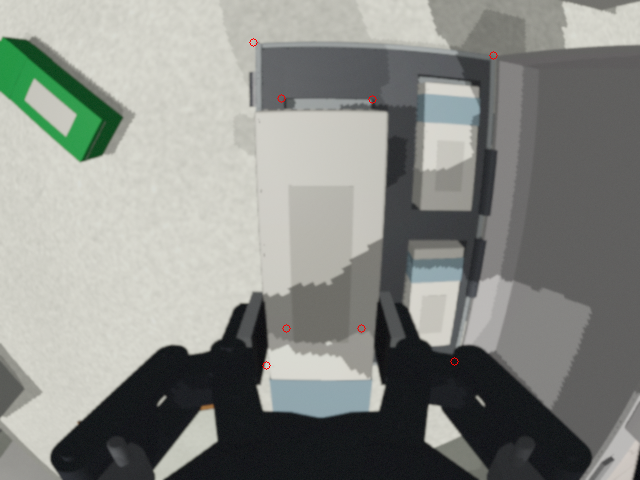

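View pics/t13c.png

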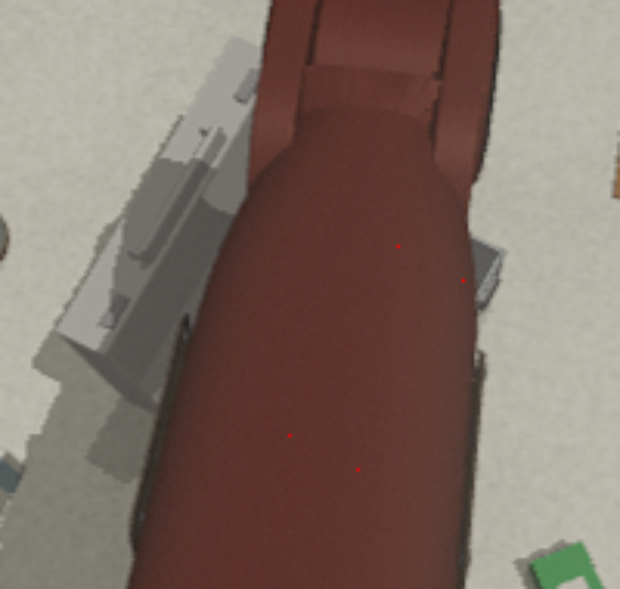

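View pics/s13.png

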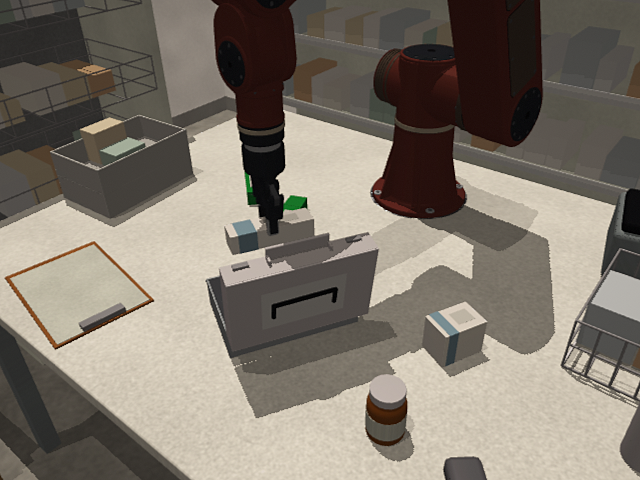

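Run:
```python
from h import *
im=cv2.imread('pics/w13.png'); cv2.imwrite('pics/w13c.png',cv2.resize(im[30:130,235:515],None,fx=2.85,fy=2.85,interpolation=cv2.INTER_CUBIC))
```

```text
(no output)
```

View pics/w13c.png

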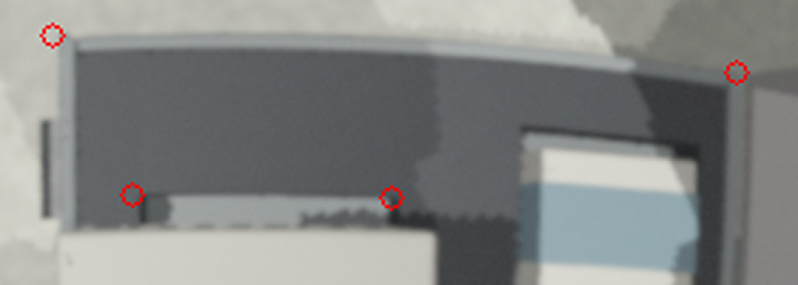

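Run:
```python
from h import *
import pickle
w,P=pickle.load(open('w13.pkl','rb'))
for n,uv,z in (('pl',(285.9,98.4),.064),('pr',(373.2,98.6),.064),('cf',(256.5,43.5),.066),('cb',(495.3,56.5),.066),('vial far r',(475,80),.064),('front rim mid',(261,180),.066)):
    X=wz(w,P,uv,z); print(n,incase(X).round(4),(P[1].T@(X-P[0])).round(4))
```

```text
pl [-0.0627  0.0904  0.064 ] [ 0.1234  0.0916 -0.0229]
pr [-0.0032  0.0911  0.064 ] [0.1234 0.0919 0.0366]
cf [-0.0826  0.1294  0.066 ] [ 0.1213  0.1308 -0.0426]
cb [0.0863 0.1298 0.066 ] [0.1212 0.13   0.1263]
vial far r [0.0711 0.1103 0.064 ] [0.1233 0.1106 0.111 ]
front rim mid [-0.0806  0.0336  0.066 ] [ 0.1216  0.0349 -0.0412]
```

```bash
python3 -m crank '[[0.3,[1,0,0.6],[0,0,0.2]],[0.3,[3,0,0],[0,0,0]],[0.3,[2,0,0],[0,0,0]],[0.3,[0,0,0],[0,0,0]]]'
python3 - <<'E'
from h import *
P=pose()[:2]; w=ctrl.read_camera('wrist'); save(w,'w14.png'); print(P[0],incase(P[0]))
plan(cpt(-.033,0,.19),down(CW),1)
im=w['color']; cv2.imwrite('pics/w14c.png',cv2.resize(im[40:340,240:500],None,fx=2,fy=2,interpolation=cv2.INTER_CUBIC)[:,:,::-1])
import pickle; pickle.dump((w,P),open('w14.pkl','wb'))
E
```

```text
time_s: 13.5
tool_pos: [0.5671, -0.0089, 0.1242]
eef_rot: [2.147, 1.564, -3.09]
wrist_force: [-0.9, -0.9, -1.1]
opening: 0.0446
[ 0.56710268 -0.00886609  0.12423367] [-3.81483571e-02 -5.59514923e-05  1.24233665e-01]
dist mm 64.18309503162244 ang 0.3502454007801704 min rows 1.2836619006324486
0 [-6.4   0.12  0.45] [ 0.25 -0.16 -0.19]
```

View pics/w14c.png

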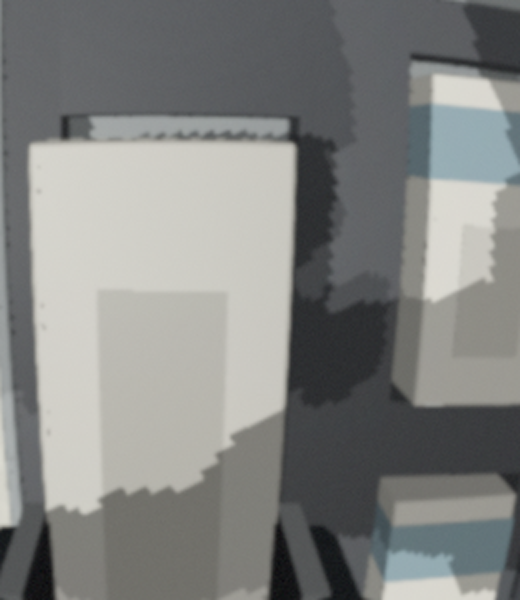

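Run:
```python
from h import *
import pickle
w,P=pickle.load(open('w14.pkl','rb'))
for n,uv in (('pl',(271,98.5)),('pr',(389,98.5))):
    X=wz(w,P,uv,.064); print(n,incase(X).round(4),(P[1].T@(X-P[0])).round(4))
print([pose()[0].round(4) for _ in range(3)], ctrl.state()['q'])
```

```text
pl [-0.0637  0.0901  0.064 ] [ 0.0608  0.0899 -0.0249]
pr [-0.0026  0.0908  0.064 ] [0.0606 0.0904 0.0361]
[array([ 0.5682, -0.0089,  0.126 ]), array([ 0.5682, -0.0089,  0.126 ]), array([ 0.5682, -0.0089,  0.126 ])] [-0.14364322  0.46032786 -0.21186244  0.90273374 -0.00133261  0.3808484 ]
```

```bash
python3 -m crank '[[0.3,[0,-0.1,0.5],[0,0,0]],[0.3,[1.5,0,0],[0,0,0]],[0.3,[0,0,0],[0,0,0]]]'
python3 - <<'E'
from h import *
P=pose()[:2]; w=ctrl.read_camera('wrist'); save(w,'w15.png'); print(P[0],incase(P[0]))
plan(cpt(-.033,0,.11),down(CW),1)
im=w['color']; cv2.imwrite('pics/w15c.png',cv2.resize(im[40:340,220:500],None,fx=2,fy=2,interpolation=cv2.INTER_CUBIC)[:,:,::-1])
import pickle; pickle.dump((w,P),open('w15.pkl','wb'))
E
```

```text
time_s: 13.85
tool_pos: [0.5728, -0.0046, 0.1123]
eef_rot: [2.811, 1.569, -2.425]
wrist_force: [-0.4, 1.4, -1.0]
opening: 0.0447
[ 0.57283448 -0.00457238  0.11225203] [-0.03154944 -0.00283873  0.11225203]
dist mm 4.359133499335879 ang 0.3124019885235343 min rows 0.08718266998671759
0 [ 0.28  0.3  -0.15] [ 0.3  -0.08 -0.02]
```

View pics/w15c.png

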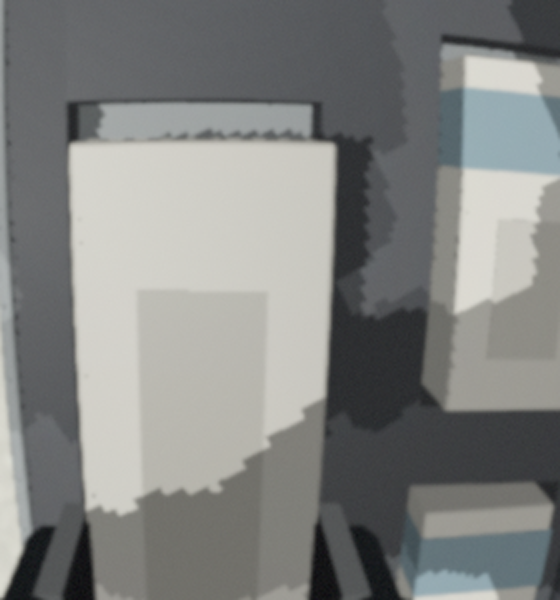

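Run:
```python
from h import *
import pickle
w,P=pickle.load(open('w15.pkl','rb'))
for n,uv in (('pl',(254,91)),('pr',(380.5,91))):
    X=wz(w,P,uv,.064); print(n,incase(X).round(4),(P[1].T@(X-P[0])).round(4))
print(pose()[0])
```

```text
pl [-0.0637  0.0906  0.064 ] [ 0.0484  0.0936 -0.0316]
pr [-0.0025  0.0908  0.064 ] [0.0483 0.0935 0.0296]
[ 0.57295633 -0.0045884   0.11283603]
```

```bash
python3 -m crank '[[0.3,[0,0.2,-0.2],[0,0,0]],[0.3,[1.2,0,0],[0,0,0]],[0.3,[1,0,0],[0,0,0]],[0.3,[0,0,0],[0,0,0]]]'
python3 - <<'E'
from h import *
P=pose(); print(P[2]['wrist_force']); P=P[:2]; w=ctrl.read_camera('wrist'); save(w,'w16.png'); print(P[0],incase(P[0]))
im=w['color']; cv2.imwrite('pics/w16c.png',cv2.resize(im[40:340,200:480],None,fx=2,fy=2,interpolation=cv2.INTER_CUBIC)[:,:,::-1])
E
```

```text
time_s: 14.3
tool_pos: [0.5688, -0.0053, 0.0886]
eef_rot: [2.305, 1.567, -2.931]
wrist_force: [0.5, 1.4, 0.2]
opening: 0.0444
[0.47724376 1.37772576 0.16863589]
[ 0.56877444 -0.00528195  0.08863738] [-0.03421036  0.0003088   0.08863738]
```

View pics/w16c.png

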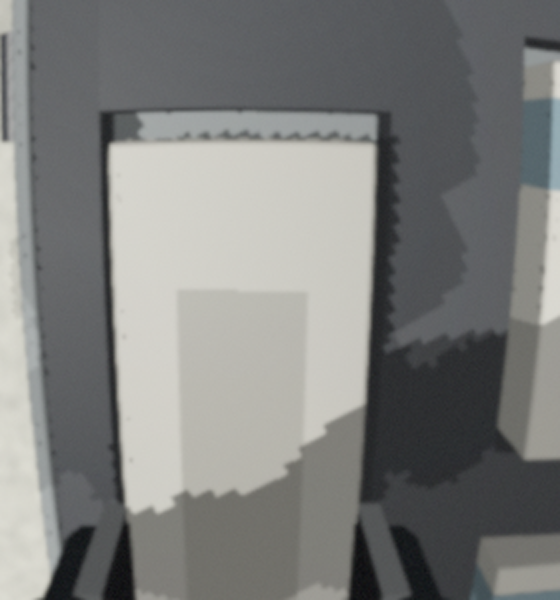

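```bash
python3 -m crank '[[0.3,[0.3,0,0],[0,0,0]],[0.3,[0.3,0,0],[0,0,0]],[0.3,[0.2,0,0],[0,0,0]],[0.3,[0,0,0],[0,0,0]]]'
python3 -m crank '[[0.3,[0.1,0,0],[0,0,0]],[0.3,[0,0,0],[0,0,0]]]'
```

```text
time_s: 14.75
tool_pos: [0.5698, -0.0054, 0.0821]
eef_rot: [2.761, 1.569, -2.475]
wrist_force: [-0.0, -0.4, -0.6]
opening: 0.0442
time_s: 14.95
tool_pos: [0.57, -0.0054, 0.0813]
eef_rot: [2.951, 1.569, -2.285]
wrist_force: [0.3, -0.2, -0.0]
opening: 0.0443
```

```bash
python3 -m crank '[[0.3,[0.2,0,0],[0,0,0]],[0.3,[0,0,0],[0,0,0]]]'
python3 -m crank '[[0.3,[0.1,0,0],[0,0,0]],[0.3,[0,0,0],[0,0,0]]]'
python3 -m crank '[[0.3,[0.1,0,0],[0,0,0]],[0.3,[0,0,0],[0,0,0]]]'
```

```text
time_s: 15.15
tool_pos: [0.5702, -0.0055, 0.0794]
eef_rot: [-3.111, 1.569, -2.064]
wrist_force: [0.6, 1.5, -0.5]
opening: 0.0449
time_s: 15.35
tool_pos: [0.5702, -0.0054, 0.0793]
eef_rot: [-2.831, 1.569, -1.783]
wrist_force: [-3.4, 0.9, 9.9]
opening: 0.0442
time_s: 15.55
tool_pos: [0.5702, -0.0054, 0.0792]
eef_rot: [-2.546, 1.569, -1.498]
wrist_force: [-6.1, 0.3, 21.3]
opening: 0.0446
```

```bash
python3 -m crank '[[0.3,[-0.1,0,0],[0,0,0]],[0.55,[0,0,0],[0,0,0]],[0.62,[0,0,0],[0,0,0]],[0.66,[0,0,0],[0,0,0]],[0.66,[0,0,0],[0,0,0]]]'
python3 - <<'E'
from h import *
w=ctrl.read_camera('wrist'); save(w,'w17.png')
E
```

```text
time_s: 16.05
tool_pos: [0.5699, -0.0054, 0.0781]
eef_rot: [2.756, 1.569, -2.48]
wrist_force: [1.0, -0.4, -0.5]
opening: 0.0568
```

View pics/w17.png

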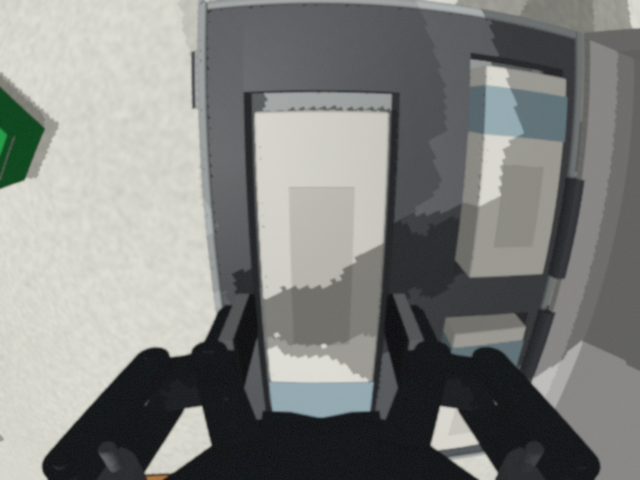

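Released with clearance on both sides, and the carton is centred in the pocket. Now I'll go straight up.

```bash
python3 -m crank '[[0.66,[-1,0,0],[0,0,0]],[0.66,[-3,0,0],[0,0,0]],[0.66,[-4.5,0,0],[0,0,0]],[0.66,[-4.5,0,0],[0,0,0]],[0.66,[-4.5,0,0],[0,0,0]]]'
python3 - <<'E'
from h import *
P=pose(); print(P[2]['wrist_force'],P[2]['q'].round(2)); w=ctrl.read_camera('wrist'); save(w,'w18.png'); s=ctrl.read_camera('scene'); save(s,'s18.png')
plan(np.array([.40,-.42,.30]),down(CW),1)
E
```

```text
time_s: 16.6
tool_pos: [0.5698, -0.0052, 0.256]
eef_rot: [-3.044, 1.569, -1.997]
wrist_force: [1.3, -0.4, 0.1]
opening: 0.0565
[ 1.31862491 -0.36266333  0.1255045 ] [-0.14  0.37  0.    1.21 -0.    0.39]
dist mm 450.8780614659 ang 0.6349640164134615 min rows 9.017561229318
0 [ -4.    -5.76 -44.54] [0.31 0.14 0.54]
```

View pics/w18.png

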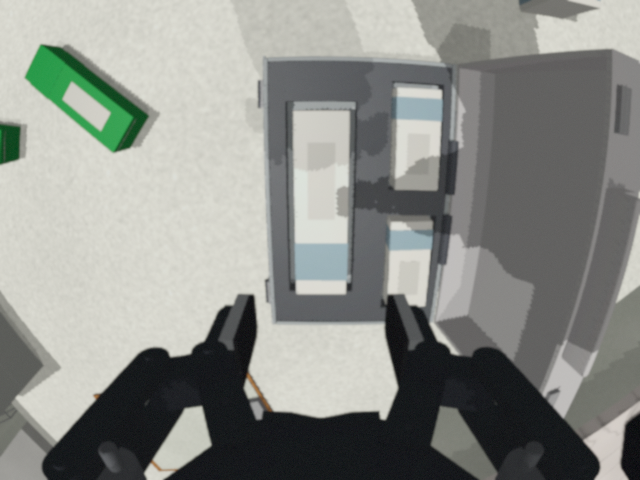

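View pics/s18.png

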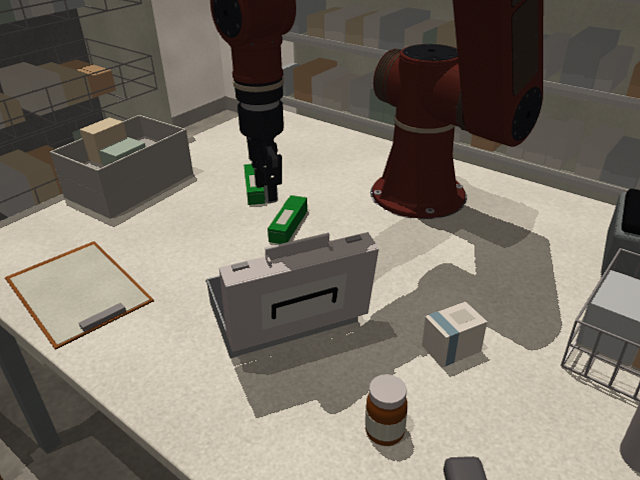

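```bash
python3 -m crank '[[0.66,[-0.5,-0.6,-4.5],[0,0,0]],[0.66,[-0.5,-0.6,-4.5],[0,0,0]],[0.66,[-0.5,-0.6,-4.5],[0,0,0]],[0.66,[-0.5,-0.6,-4.5],[0,0,0]],[0.66,[-0.5,-0.6,-4.5],[0,0,0]]]'
python3 -m crank '[[0.66,[-0.5,-0.6,-4.5],[0,0,0]],[0.66,[-0.5,-0.6,-4.5],[0,0,0]],[0.66,[-0.5,-0.6,-4.5],[0,0,0]],[0.66,[0,0,0],[0,0,0]],[0.66,[0,0,0],[0,0,0]]]'
cat > fit2.py <<'E'
from h import *
import pickle
from scipy.optimize import minimize_scalar
s=ctrl.read_camera('scene'); t=ctrl.read_camera('top'); save(s,'s19.png'); save(t,'t19.png')
cv2.imwrite('pics/t19c.png',cv2.resize(t['color'][80:260,210:400],None,fx=3.1,fy=3.1,interpolation=cv2.INTER_CUBIC)[:,:,::-1])
def boxpts(x0,x1,y0,y1,z0,z1): return np.array([[x,y,z] for x in (x0,x1) for y in (y0,y1) for z in (z0,z1)])
def hull(pic,P):
    m=np.zeros((480,640),np.uint8); uv=np.array([proj(pic,X) for X in P],np.float32)
    cv2.fillConvexPoly(m,np.round(cv2.convexHull(uv)*16).astype(np.int32),1,shift=4); return m.astype(bool)
h=np.array([.085,0,.066])
def parts(a,dx):
    return [np.array([cpt(*(q+[dx,0,0])) for q in Ro.from_euler('y',a).apply(B-h)+h]) for B in (boxpts(-.085,.085,-.13,.13,.066,.11),boxpts(-.109,-.085,-.055,.055,.069,.075))]
for n,pic in (('scene',s),('top',t)):
    o=ctrl.outline_of(pic,'case_lid')
    if not o: print(n,'none'); continue
    m=o[0]['mask']; print(n,o[0]['p'],m.sum())
    for dx in (0,.002):
      print(dx,[(round(a,3),round(1-((M:=np.logical_or.reduce([hull(pic,q) for q in parts(a,dx)]))&m).sum()/(M|m).sum(),4)) for a in np.arange(1.60,1.83,.03)])
print(ctrl.state()['wrist_force'],ctrl.state()['tool_pos'],ctrl.state()['time_s'])
E
python3 fit2.py
```

```text
time_s: 17.2
tool_pos: [0.4827, -0.2165, 0.2795]
eef_rot: [-2.957, 1.569, -1.909]
wrist_force: [0.5, 0.3, 1.0]
opening: 0.0566
time_s: 17.7
tool_pos: [0.4312, -0.3417, 0.2941]
eef_rot: [2.893, 1.569, -2.345]
wrist_force: [0.0, 0.0, -0.6]
opening: 0.0566
scene 0.86 13229
0 [(np.float64(1.6), np.float64(0.1591)), (np.float64(1.63), np.float64(0.1326)), (np.float64(1.66), np.float64(0.1035)), (np.float64(1.69), np.float64(0.0738)), (np.float64(1.72), np.float64(0.0485)), (np.float64(1.75), np.float64(0.0282)), (np.float64(1.78), np.float64(0.0482)), (np.float64(1.81), np.float64(0.0823))]
0.002 [(np.float64(1.6), np.float64(0.1408)), (np.float64(1.63), np.float64(0.1149)), (np.float64(1.66), np.float64(0.0912)), (np.float64(1.69), np.float64(0.0701)), (np.float64(1.72), np.float64(0.0494)), (np.float64(1.75), np.float64(0.033)), (np.float64(1.78), np.float64(0.0642)), (np.float64(1.81), np.float64(0.0995))]
top 0.66 5227
0 [(np.float64(1.6), np.float64(0.2488)), (np.float64(1.63), np.float64(0.2018)), (np.float64(1.66), np.float64(0.1544)), (np.float64(1.69), np.float64(0.1156)), (np.float64(1.72), np.float64(0.0672)), (np.float64(1.75), np.float64(0.0341)), (np.float64(1.78), np.float64(0.0658)), (np.float64(1.81), np.float64(0.094))]
0.002 [(np.float64(1.6), np.float64(0.216)), (np.float64(1.63), np.float64(0.1763)), (np.float64(1.66), np.float64(0.1287)), (np.float64(1.69), np.float64(0.0799)), (np.float64(1.72), np.float64(0.0382)), (np.float64(1.75), np.float64(0.0408)), (np.float64(1.78), np.float64(0.0705)), (np.float64(1.81), np.float64(0.111))]
[0.37160726 0.44384169 0.64955465] [ 0.43225674 -0.33982193  0.29397721] 17.9
```

View pics/s19.png

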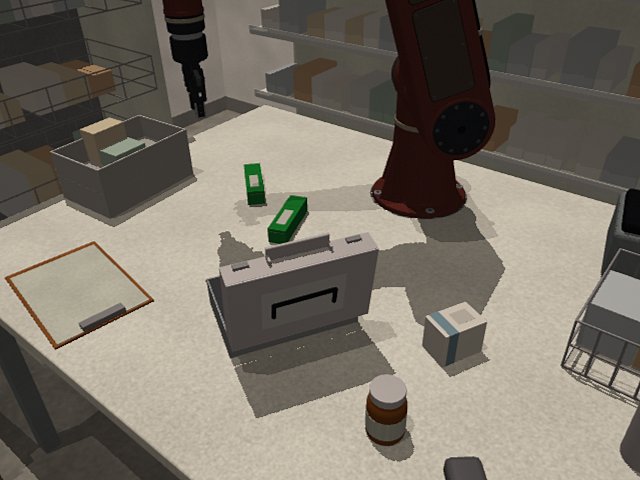

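View pics/t19c.png

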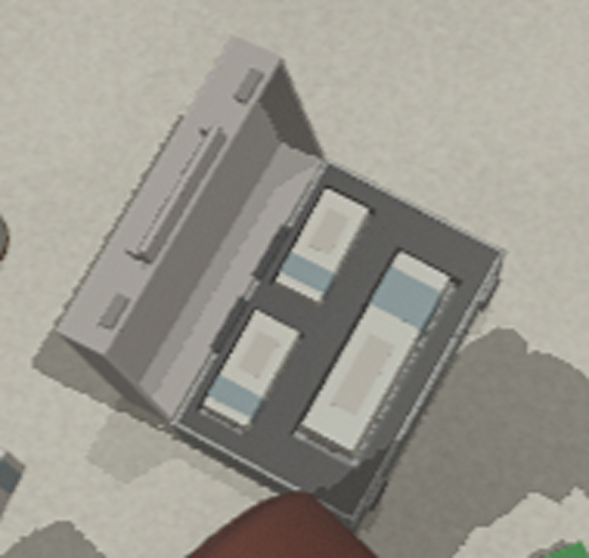

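The lid fits 1.75 rad in both views, so it is at the stop. The carton sits inside the pocket, the bystanders are unmoved and the arm is clear. Handing in.

```bash
python3 -c "
from rig import ctrl
print(ctrl.sign_off())"
```

```text
the job is handed in; nothing more can be done
None
```

I opened the case lid back to its stop, then laid the white long carton flat in the empty front pocket, released it and handed the job in about 18 s in.

- **Lid:** I pushed it up with shut fingers under the lip and slowed to about 2 mm per step near the end. The reaction rose to about 34 N where the stop was expected, and I backed off at once. With the arm away, the lid outline fits 1.75 rad best in the scene view. In the top view the best fit is 1.72 to 1.75 rad, depending on a 2 mm offset in the case position.
- **Carton:** I set it down until I felt about 21 N at the pocket-floor height and let go. The wrist and top views show it inside the pocket with clearance all round.
- **Everything else:** By eye, the block carton, bottle, green cartons and both vial cartons look undisturbed. At hand-in the arm was clear, with wrist force near zero.
- **What disagreed:** The wrist view put the case about 2 mm further along its x axis than my first fit. One sideways correction over the pocket came up about 4.5 mm short. I corrected both from the wrist images before lowering.

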